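Re-pack the specimen box so its lid closes

TASK

The three specimen containers were put back into the wrong compartments of the wooden box, so its lid will not go on. Stand each container upright in the compartment whose floor depth suits it (tallest on the deepest floor, lowest on the shallowest), the empty cork mat being free to use on the way, then set the lid on the box so that it sits flat on the rim all round. Do not topple a container, and leave the glass beaker where it stands.

Things in the scene. Friction and masses are not known exactly. Their poses are not given: they have to be found in the camera images.
- tall_jar (a point): tall round amber glass jar with a black screw cap, 44 mm diameter all the way up, 90 mm high, about 160 g; the point is its centre, 45 mm above its foot; z up. It starts on shallow_floor and sticks out of the box. It belongs on deep_floor.
- square_jar (a point): square white plastic jar with a grey cap, 42 x 42 mm all the way up, 75 mm high, about 140 g; the point is its centre, 37.5 mm above its foot; x and y are square to its flat sides, z up. It starts on deep_floor and belongs on middle_floor.
- low_tin (a point): low round aluminium tin with a steel lid, 50 mm diameter, 60 mm high, about 120 g; the point is its centre, 30 mm above its foot; z up. It starts on middle_floor and belongs on shallow_floor.
- lid_handle (a point): loose wooden lid 280 x 184 x 8 mm, about 320 g, lying flat; point: centre of the bar handle on its middle (90 mm along x = the lid's long side, 16 wide, 30 high). Lid's upper face 15 mm, underside 23 mm below the point; beneath it two 5 mm deep battens (outer faces x +-113 mm, ends y +-65 mm) drop inside the box with 8 mm play all round, either way round. Closed: point 135 mm above table.
- box: fixed open wooden box, 258 (x) x 162 mm (y), walls 8, rim 112 mm above the table; origin: centre of underside. Two 4 mm partitions (tops 62 mm above table) make three compartments in a row along x, each 78 (x) x 146 mm (y), centres x = -82, 0, 82 mm. Which floor is in which compartment varies. Grasp with fingers closing across the box (along y): about 38 mm or more free beside each container.
- deep_floor: wooden compartment floor of the box, 78 x 146 mm, the lowest of the three, 14 mm above the table; origin at the centre of its upper face, axes as the box. Place of tall_jar.
- middle_floor: wooden compartment floor of the box, 78 x 146 mm, 29 mm above the table; origin at the centre of its upper face, axes as the box. Place of square_jar.
- shallow_floor: wooden compartment floor of the box, 78 x 146 mm, the highest of the three, 44 mm above the table; origin at the centre of its upper face, axes as the box. Place of low_tin.
- mat: empty round cork mat fixed on the table, 100 mm diameter, 4 mm thick, origin at the centre of its underside: a free spot for putting one container down on the way.
- glass_beaker (a point): open glass beaker, 62 mm diameter at the rim, 85 mm high, standing near the mat; the point is its centre, 42 mm above the table. Not to be moved.
There are look-alikes about, which are no part of the job. What is shaped like the part that bears low_tin but purple is not meant.

How it is judged:
At the end, for the whole second after the job is handed in: Each container stands upright (within 0.1 rad) on its own floor, anywhere in that compartment (foot within 4 mm of the floor); the lid lies flat (0.03 rad) on the rim, within 16 mm of centred and 3 mm of its seated height, long side along the box; all at rest (horizontal distance between tall_jar and deep_floor below 0.056 m and z of tall_jar in the frame of deep_floor below 0.049 m and angle between each of tall_jar, square_jar, low_tin's own z axis and vertical below 0.1 rad and horizontal distance between square_jar and middle_floor below 0.056 m and z of square_jar in the frame of middle_floor below 0.0415 m and horizontal distance between low_tin and shallow_floor below 0.056 m and z of low_tin in the frame of shallow_floor below 0.034 m and horizontal distance between lid_handle and box below 0.016 m and z of lid_handle in the frame of box between 0.132 and 0.138 m and angle between lid_handle's own z axis and vertical below 0.03 rad and angle between the x axis of lid_handle and the x axis of box, either way round below 0.2 rad and linear speed of each of lid, tall, square, low below 0.02 m/s); the robot touches nothing.
It fails at once if a container is toppled (leans more than about 45 degrees) (angle between any of tall_jar, square_jar, low_tin's own z axis and vertical above 0.8 rad).
It fails at once if the glass beaker is pushed more than 25 mm or tipped (distance of glass_beaker from where it was at the start of the episode above 0.025 m or angle between glass_beaker's own z axis and vertical above 0.4 rad).
It also fails if it takes over 128 s, if anything falls off the work surface, if the arm or the gripper's body presses on something with over 40 N, if the wrist force passes 120 N, or if a joint passes its speed limit or range.

ROBOT

A 7-joint arm with a two-finger parallel gripper is mounted at the origin on the work surface. World frame = base frame: x ahead of the robot, y to its left, z up, the work surface at z = 0. Lengths are in m, angles in rad, forces in N, time in s.
With the tool pointing down it reaches from about 0.425 to 0.875 m from the base axis. Payload 4.7 kg.
Tool frame: the origin (TCP) lies at the very end of the fingers, on their centre line; the grasp point (between the pads) lies 19 mm behind it (grip_point_offset is the distance from the TCP to the grasp point, in m); x points along the fingers, z is the direction in which the jaws open and shut, and the axes are right-handed (so a half turn about x gives the same grasp; the last joint's range is limited). The gripper opens to 87 mm and grips with 3 to 60 N. Pads are 19 mm wide; open, the fingers measure 117 mm over their backs; the gripper's body (75 mm by 190 mm) begins 51 mm behind the grasp point.
Start: joints at [-1.269, 0.321, -0.07, 1.45, 0.023, 1.371, -0.057], TCP at [0.185, 0.623, 0.188] pointing down, gripper open.
Joint ranges: [-2.86, 2.86], [-0.3, 2.09], [-1.38, 1.24], [0.06, 2.45], [-1.56, 4.7], [0.09, 2.05], [-2.69, 2.69]. Speed limits (rad/s): [2.57, 2.57, 3.14, 3.14, 3.14, 3.14, 3.14].

INTERFACE

Orientations are given as a rotation vector (axis times angle).
In Python, from bench import get_state, get_image, calibration, close_job, grip_point_offset gives the robot as it stands.
- The arm moves only by the tool play_rows, never from a script. Its argument "targets" is a list of rows, each an object with "claw": the closure, from 0 (fully open) to 1 (shut); "linear": the shift along the tool's x, y, z as a fraction of full scale, a list of three; "rotation": the turn, a rotation vector about the tool's x, y, z as a fraction of full scale, a list of three. In form: [{"claw": claw, "linear": [x, y, z], "rotation": [wx, wy, wz]}, ...]. A call has 1 to 10 rows; each row shifts and turns the pose as measured when the row begins, along the tool's axes as they then stand; what a row does not reach is not made up. Full scale, the value 1, is 2.5 cm for a shift and 90 degrees for a turn. A row lasts 1/12 s, in which the tool goes at most 41.7 mm and 7.16 degrees, less where a joint would pass 70% of its speed; a pose out of reach is approached as far as the arm can. A call with a number of a shift or a turn outside -1 to 1 is refused whole. A call with a gripper value outside its range is refused whole. The fingers move at their own pace and stop on an object; "newtons" is the grip in N (left out, the last holds). Time passes only in rows, so rows that do not move let the fingers close. It gives the time, the measured TCP pose, the force and the opening at its end, in the units of the state.
- get_state(): the state, without advancing time (a new reading comes with each control period).
- get_image(name): name is "scene" or "top" or "wrist"; returns the picture (420x560x3 uint8, blue, green, red); there is no depth.
- calibration(name): a dict with "fx", "fy", "cx", "cy" (pixels), "rvec" (rotation vector, rad) and "tvec" (3), from world to camera coordinates, as OpenCV has them; the wrist camera has in their place "hand_eye" (4x4, takes a point from camera to tool coordinates, whose origin is the TCP and whose axes are the tool frame's). Camera axes: x right, y down, z forward; pixel columns grow to the right and rows downward; lengths in m; the calibration is good to about 2 mm. A picture is of the moment at which its call begins: read the wrist's pose just before it. calibration takes no time and is no camera call.
- close_job(): hands the job in, once; it reports no verdict.
The state is a dict: "time": time; "joint_positions": joint angles; "qd": joint speeds; "joint_torque": joint torques, N m; "position": TCP position; "tool_rot": TCP orientation; "ft_force": force on the tool from outside, world axes, zero at the start; "torque": the same for the moment, N m; "grip_width": opening from 0.0 (shut) to 1.0 (fully open).
Only numpy, scipy, OpenCV 4.12 (cv2) and the standard library are available. Lean on these libraries where they do the work, as an engineer would, in place of code of your own. Each camera call takes 0.05 s, during which the arm holds its last target. There are 200 camera calls.

## Working session

There is one attempt and no reset: what is moved stays moved. The work goes in short steps, Python scripts to look and compute and a tool call to move; the robot and the scene stay as the last step left them, time stands still between calls to the robot, and variables do not carry over. Pictures are saved under pics/ and viewed, about 12 in all and at most 16, crops included, and the job is handed in when it is done.

Besides the shell and the picture viewer there is one more tool, called after "Emit:" in YAML: its name, and indented under it one key for each argument. play_rows: Moves the arm, as the interface text tells. Shift numbers are shares of 2.5 cm and turn numbers shares of 90 degrees, none past 1 either way. Its arguments: {"type":"object","properties":{"targets":{"type":"array"},"newtons":{"type":"number"}},"required":["targets"]}

```bash
ls; mkdir -p pics; cat > h.py <<'E'
import numpy as np, cv2
from bench import get_state,get_image,calibration,grip_point_offset
from scipy.spatial.transform import Rotation as R
def cam(n):
    c=calibration(n);K=np.array([[c['fx'],0,c['cx']],[0,c['fy'],c['cy']],[0,0,1]])
    if 'hand_eye' in c:
        s=get_state();T=np.eye(4);T[:3,:3]=R.from_rotvec(s['tool_rot']).as_matrix();T[:3,3]=s['position']
        M=np.linalg.inv(T@np.array(c['hand_eye']))
    else:
        M=np.eye(4);M[:3,:3]=R.from_rotvec(np.ravel(c['rvec'])).as_matrix();M[:3,3]=np.ravel(c['tvec'])
    return K,M
def ray(C,u,v):
    K,M=C;d=M[:3,:3].T@np.linalg.solve(K,[u,v,1.]);o=-M[:3,:3].T@M[:3,3];return o,d
def onz(C,u,v,z):
    o,d=ray(C,u,v);return o+d*(z-o[2])/d[2]
def proj(C,p):
    K,M=C;q=K@(M[:3,:3]@np.array(p)+M[:3,3]);return q[:2]/q[2]
E
python3 - <<'E'
from h import *
s=get_state();print(s['time'],s['position'],s['tool_rot'],s['grip_width'],grip_point_offset)
print(R.from_rotvec(s['tool_rot']).as_matrix().round(3))
for n in('top','scene'):
    cv2.imwrite(f'pics/{n}0.png',cv2.resize(get_image(n),(784,588)))
    K,M=cam(n);print(n,(-M[:3,:3].T@M[:3,3]).round(3),K[0,0])
E
```

```text
pics
0.0 [0.18436502 0.62263261 0.18733235] [-0.99590355  1.33328101  0.99378999] 1.002692006806799 0.0187
[[-0.    -0.959  0.284]
 [-0.002  0.284  0.959]
 [-1.    -0.    -0.002]]
top [0.355 0.015 1.08 ] 458.9655356842381
scene [ 0.836 -0.664  0.689] 478.1661953098586
```

```bash
true
```

```text
(no output)
```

View pics/top0.png

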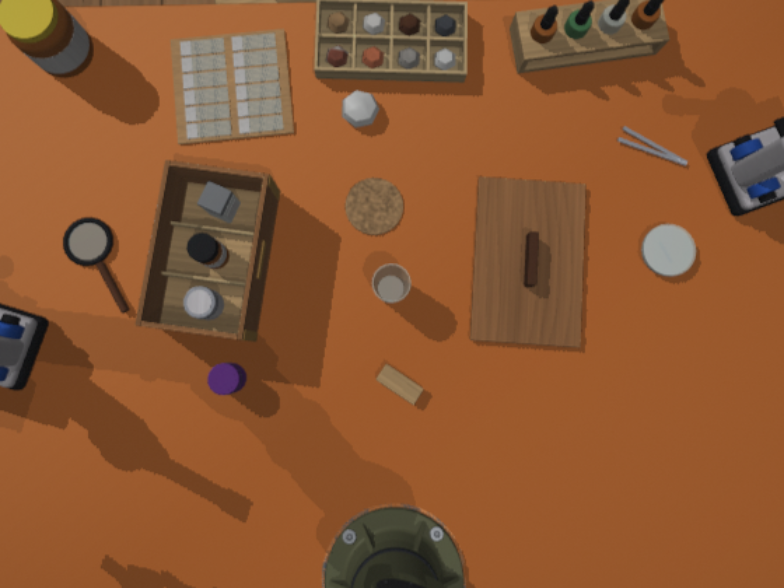

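View pics/scene0.png

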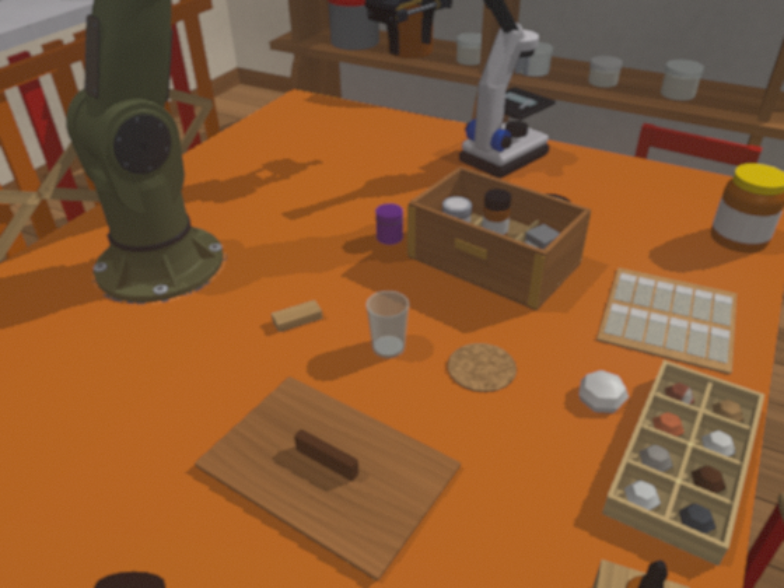

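The top view shows the box at about (205,250), with the square grey cap at (217,198), the black cap at (205,249) and the tin at (200,302). The purple look-alike cup is at (227,378), the mat at (374,206), the beaker at (391,284) and the lid handle at (531,259). White discs at (668,250) and (360,108) could also be mistaken for the tin. The silver tin inside the box matches the description. Next is a close crop to check the choice and get the rim corners.

```bash
python3 - <<'E'
from h import *
im=get_image('top');C=cam('top')
cv2.imwrite('pics/boxcrop.png',cv2.resize(im[105:250,90:210],None,fx=4.1,fy=4.1,interpolation=cv2.INTER_CUBIC))
hsv=cv2.cvtColor(im,cv2.COLOR_BGR2HSV)
for n,p in dict(bg=(440,300),lid=(400,200),handle=(379,185),mat=(267,147),cap=(146,177),sq=(155,141),tin=(143,215)).items(): print(n,hsv[p[1],p[0]])
S=hsv[...,1]; m=(S<185).astype(np.uint8)
roi=np.zeros_like(m);roi[120:255,330:425]=1
def rect(mm):
    c=max(cv2.findContours(mm,0,2)[0],key=cv2.contourArea);return cv2.minAreaRect(c)
r=rect(m*roi);print('lid',r,[onz(C,*p,.013).round(4)[:2] for p in cv2.boxPoints(r)])
h=(hsv[...,2]<75).astype(np.uint8);roi[:]=0;roi[160:210,365:395]=1
r=rect(h*roi);print('handle',r,onz(C,*r[0],.035).round(4))
roi[:]=0;roi[120:175,240:295]=1
r=rect(m*roi);print('mat',r,onz(C,*r[0],.004).round(4))
print('beaker',onz(C,279,202,.085))
E
```

```text
bg [ 12 183 155]
lid [ 14 136 116]
handle [ 10 126  67]
mat [ 16 111 129]
cap [120   8  33]
sq [105  10 106]
tin [150   3 170]
lid ((376.9999694824219, 186.99998474121094), (93.99998474121094, 133.99996948242188), -0.0) [array([ 0.3517, -0.1207]), array([ 0.67  , -0.1337]), array([ 0.6645, -0.3595]), array([ 0.3456, -0.339 ])]
handle ((379.3628845214844, 185.01651000976562), (9.626423835754395, 38.324066162109375), 2.602562189102173) [ 0.5067 -0.2384  0.035 ]
mat ((267.0, 147.0), (54.0, 54.0), 90.0) [0.61   0.0186 0.004 ]
beaker [ 0.46771499 -0.00472093  0.085     ]
```

View pics/boxcrop.png

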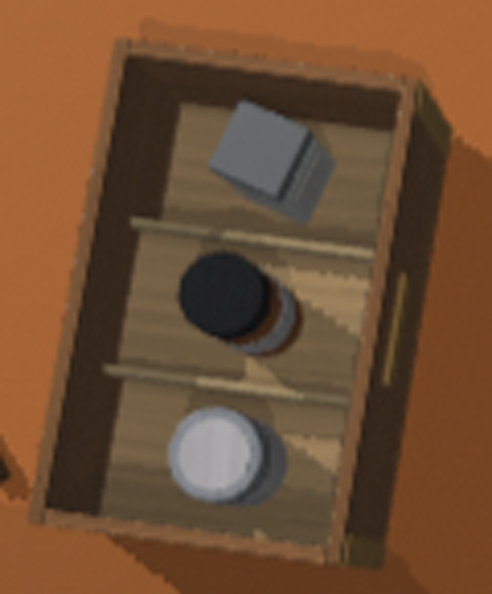

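```bash
python3 - <<'E'
from h import *
C=cam('top')
f=lambda p,z: onz(C,p[0]/4.1+90-.4,p[1]/4.1+105-.4,z)[:2]
c=np.array([f(p,.112) for p in[(120,40),(416,78),(335,560),(33,522)]])
print(c.round(4));print('sides',[np.linalg.norm(c[i]-c[(i+1)%4]).round(4) for i in range(4)])
o=c.mean(0);ax=(c[0]-c[3])+(c[1]-c[2]);ax/=np.linalg.norm(ax);ay=np.array([-ax[1],ax[0]])
print('box',o.round(4),np.degrees(np.arctan2(ax[1],ax[0])))
for i in(-1,0,1):print('comp',(o+.082*i*ax).round(4))
q=np.array([f(p,.089) for p in[(245,101),(309,130),(278,199),(211,165)]]);print('sq',q.mean(0).round(4),[np.linalg.norm(q[i]-q[(i+1)%4]).round(4) for i in range(4)])
d=q[0]-q[3];e=q[1]-q[2];print('sqang',np.degrees(np.arctan2(*(d+e)[::-1])))
t=f((224,295),.134);n=f((216,455),.089);print('tall',t.round(4),'tin',n.round(4))
for a in(q.mean(0),t,n):print('in box frame',((a-o)@ax).round(4),((a-o)@ay).round(4))
print('tall dia',np.linalg.norm(f((179,295),.134)-f((269,295),.134)),'tin',np.linalg.norm(f((167,455),.089)-f((265,455),.089)))
E
```

```text
[[0.6644 0.3363]
 [0.64   0.1809]
 [0.388  0.2239]
 [0.4116 0.3778]]
sides [np.float64(0.1573), np.float64(0.2557), np.float64(0.1557), np.float64(0.2561)]
box [0.526  0.2797] -9.506228226408524
comp [0.4451 0.2933]
comp [0.526  0.2797]
comp [0.6069 0.2662]
sq [0.6099 0.2681] [np.float64(0.0382), np.float64(0.0409), np.float64(0.0407), np.float64(0.0391)]
sqang -25.61643820898329
tall [0.5229 0.275 ] tin [0.4456 0.2912]
in box frame 0.0847 0.0024
in box frame -0.0023 -0.0052
in box frame -0.0812 -0.002
tall dia 0.045499701940181894 tin 0.05139663864298537
```

Measurements fit: box centre (0.526, 0.280), yaw −9.5°, and each container is in its expected compartment. That puts the deep floor in the far compartment, shallow in the middle and middle depth in the near one.

Order: tin → mat, square → near, tall → far, tin → middle, then the lid. First I'll back away from the microscope in −y.

Emit:
play_rows:
  targets:
    - {"claw": 0, "linear": [0, -0.43, -0.9], "rotation": [0, 0, 0]}
    - {"claw": 0, "linear": [0, -0.43, -0.9], "rotation": [0, 0, 0]}
    - {"claw": 0, "linear": [0, -0.43, -0.9], "rotation": [0, 0, 0]}
    - {"claw": 0, "linear": [0, -0.43, -0.9], "rotation": [0, 0, 0]}
    - {"claw": 0, "linear": [0, -0.43, -0.9], "rotation": [0, 0, 0]}
    - {"claw": 0, "linear": [0, -0.43, -0.9], "rotation": [0, 0, 0]}
    - {"claw": 0, "linear": [0, -0.43, -0.9], "rotation": [0, 0, 0]}
    - {"claw": 0, "linear": [0, -0.43, -0.9], "rotation": [0, 0, 0]}
  newtons: 20

```text
time: 0.82
position: [0.2131, 0.4201, 0.1822]
tool_rot: [-1.003, 1.337, 1.0]
ft_force: [0.7, 0.8, 1.0]
grip_width: 1.003
```

```bash
cat > go.py <<'E'
import sys
from h import *
# go.py x y z [jaw yaw deg]: remaining shift (in full scales, tool axes; xyz total) and turn
def go(x,y,z,yaw=None):
    s=get_state();M=R.from_rotvec(s['tool_rot']).as_matrix()
    j=np.degrees(np.arctan2(M[1,2],M[0,2]))
    d=M.T@(np.array([x,y,z])-s['position'])/.025
    up=M.T@np.cross(M[:,0],[0,0,-1])/(np.pi/2)   # levelling turn
    t=0 if yaw is None else -((yaw-j+90)%180-90)/90
    print('t%.2f pos'%s['time'],s['position'].round(4),'jaw %.1f'%j,'f',np.round(s['ft_force'],1),'w %.3f'%(s['grip_width']*.087),'| shift',d.round(2),'turn %.3f'%t,'level',up.round(3))
if __name__=='__main__': go(*map(float,sys.argv[1:]))
E
python3 go.py .4456 .2912 .2 80.5
```

```text
t0.82 pos [0.2131 0.4201 0.1822] jaw 73.9 f [0.7 0.8 1. ] w 0.087 | shift [ -0.73 -10.36  -2.39] turn -0.073 level [-0.    -0.005 -0.002]
```

Emit:
play_rows:
  targets:
    - {"claw": 0, "linear": [-0.1, -1, -0.24], "rotation": [-0.073, 0, 0]}
    - {"claw": 0, "linear": [-0.1, -1, -0.2], "rotation": [0, 0, 0]}
    - {"claw": 0, "linear": [-0.1, -1, -0.15], "rotation": [0, 0, 0]}
    - {"claw": 0, "linear": [-0.1, -1, -0.12], "rotation": [0, 0, 0]}
    - {"claw": 0, "linear": [-0.1, -1, -0.12], "rotation": [0, 0, 0]}
    - {"claw": 0, "linear": [-0.1, -1, -0.12], "rotation": [0, 0, 0]}
    - {"claw": 0, "linear": [-0.1, -1, -0.12], "rotation": [0, 0, 0]}
    - {"claw": 0, "linear": [-0.1, -1, -0.12], "rotation": [0, 0, 0]}
    - {"claw": 0, "linear": [0, -1, -0.12], "rotation": [0, 0, 0]}
    - {"claw": 0, "linear": [0, -0.6, -0.12], "rotation": [0, 0, 0]}

```text
time: 1.65
position: [0.4489, 0.3335, 0.201]
tool_rot: [-1.097, 1.29, 1.093]
ft_force: [-0.5, -0.2, 0.2]
grip_width: 1.0
```

```bash
python3 go.py .4456 .2912 .2 80.5; python3 - <<'E'
from h import *
C=cam('wrist');im=get_image('wrist')
for p in[(.4456,.2912,.089),(.5229,.275,.134)]:
    print(proj(C,p).round(0))
cv2.imwrite('pics/w1.png',im);print((-C[1][:3,:3].T@C[1][:3,3]).round(3))
E
```

```text
t1.65 pos [0.4489 0.3335 0.201 ] jaw 81.0 f [-0.5 -0.2  0.2] w 0.087 | shift [ 0.06 -0.13 -1.69] turn 0.006 level [ 0.    -0.006 -0.003]
[230. 202.]
[220. 315.]
[0.383 0.346 0.396]
```

View pics/w1.png

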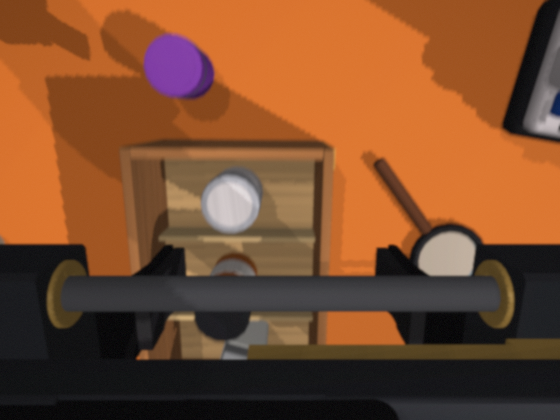

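The wrist view shows the tin's top at (231,203) against a predicted (230,202), and the tall cap at (222,315) against (220,315). The positions agree, so I'll go for the tin.

Emit:
play_rows:
  targets:
    - {"claw": 0, "linear": [0, -0.07, -0.85], "rotation": [0, 0, 0]}
    - {"claw": 0, "linear": [0, -0.06, -0.84], "rotation": [0, 0, 0]}
    - {"claw": 0, "linear": [0, 0, 0], "rotation": [0, 0, 0]}
    - {"claw": 0, "linear": [1, 0, 0], "rotation": [0, 0, 0]}
    - {"claw": 0, "linear": [1, 0, 0], "rotation": [0, 0, 0]}

```text
time: 2.12
position: [0.4514, 0.2888, 0.1538]
tool_rot: [-1.092, 1.284, 1.085]
ft_force: [-0.2, 0.4, -0.5]
grip_width: 0.998
```

```bash
python3 go.py .4456 .2912 .054 80.5
```

```text
t2.12 pos [0.4514 0.2888 0.1538] jaw 80.6 f [-0.2  0.4 -0.5] w 0.087 | shift [3.99 0.25 0.07] turn 0.001 level [ 0.    -0.003  0.001]
```

Emit:
play_rows:
  targets:
    - {"claw": 0, "linear": [0.8, 0.24, 0.07], "rotation": [0, 0, 0]}
    - {"claw": 0, "linear": [1, 0, 0], "rotation": [0, 0, 0]}
    - {"claw": 0, "linear": [1, 0, 0], "rotation": [0, 0, 0]}
    - {"claw": 0, "linear": [0.8, 0, 0], "rotation": [0, 0, 0]}
    - {"claw": 0, "linear": [0.3, 0, 0], "rotation": [0, 0, 0]}
    - {"claw": 0, "linear": [0, 0, 0], "rotation": [0, 0, 0]}

```text
time: 2.62
position: [0.4398, 0.2938, 0.0477]
tool_rot: [-1.093, 1.288, 1.091]
ft_force: [-0.7, 0.0, 1.2]
grip_width: 0.999
```

```bash
python3 go.py .4456 .2912 .054 80.5
```

```text
t2.62 pos [0.4398 0.2938 0.0477] jaw 80.8 f [-0.7  0.   1.2] w 0.087 | shift [-0.25 -0.25 -0.07] turn 0.004 level [ 0.    -0.004 -0.002]
```

Emit:
play_rows:
  targets:
    - {"claw": 0, "linear": [-0.2, -0.25, -0.07], "rotation": [0, 0, 0]}
    - {"claw": 0, "linear": [0, 0, 0], "rotation": [0, 0, 0]}

```text
time: 2.78
position: [0.4458, 0.2919, 0.0537]
tool_rot: [-1.094, 1.288, 1.092]
ft_force: [0.3, 0.3, 0.1]
grip_width: 0.998
```

```bash
python3 go.py .4456 .2912 .054 80.5
```

```text
t2.78 pos [0.4458 0.2919 0.0537] jaw 80.9 f [0.3 0.3 0.1] w 0.087 | shift [-0.01  0.   -0.03] turn 0.005 level [ 0.    -0.004 -0.003]
```

Emit:
play_rows:
  targets:
    - {"claw": 1, "linear": [0, 0, 0], "rotation": [0, 0, 0]}
    - {"claw": 1, "linear": [0, 0, 0], "rotation": [0, 0, 0]}
    - {"claw": 1, "linear": [0, 0, 0], "rotation": [0, 0, 0]}
    - {"claw": 1, "linear": [0, 0, 0], "rotation": [0, 0, 0]}
    - {"claw": 1, "linear": [0, 0, 0], "rotation": [0, 0, 0]}
    - {"claw": 1, "linear": [0, 0, 0], "rotation": [0, 0, 0]}
    - {"claw": 1, "linear": [-0.3, 0, 0], "rotation": [0, 0, 0]}
    - {"claw": 1, "linear": [-0.5, 0, 0], "rotation": [0, 0, 0]}
    - {"claw": 1, "linear": [-0.8, 0, 0], "rotation": [0, 0, 0]}
    - {"claw": 1, "linear": [-0.8, 0, 0], "rotation": [0, 0, 0]}
  newtons: 20

```text
time: 3.62
position: [0.4463, 0.2921, 0.1182]
tool_rot: [-1.093, 1.288, 1.092]
ft_force: [0.3, 0.4, 1.1]
grip_width: 0.324
```

```bash
python3 go.py .4456 .2912 .18 80.5
```

```text
t3.62 pos [0.4463 0.2921 0.1182] jaw 80.9 f [0.3 0.4 1.1] w 0.028 | shift [-2.47  0.03 -0.05] turn 0.004 level [ 0.    -0.004 -0.003]
```

The width is 28 mm, so the fingers were still closing when I lifted and the tin was missed. I'll reopen and look.

Emit:
play_rows:
  targets:
    - {"claw": 0, "linear": [-0.9, 0.8, 0], "rotation": [0, 0, 0]}
    - {"claw": 0, "linear": [-0.9, 0.8, 0], "rotation": [0, 0, 0]}
    - {"claw": 0, "linear": [-0.7, 0.8, 0], "rotation": [0, 0, 0]}
    - {"claw": 0, "linear": [0, 0, 0], "rotation": [0, 0, 0]}
    - {"claw": 0, "linear": [0, 0, 0], "rotation": [0, 0, 0]}
    - {"claw": 0, "linear": [0, 0, 0], "rotation": [0, 0, 0]}

```text
time: 4.12
position: [0.3881, 0.3033, 0.1913]
tool_rot: [-1.089, 1.278, 1.088]
ft_force: [0.6, -0.3, 0.2]
grip_width: 0.7
```

```bash
python3 go.py .4456 .2912 .054 80.5; python3 - <<'E'
from h import *
C=cam('wrist');im=get_image('wrist')
print(proj(C,(.4456,.2912,.089)).round(0))
g=get_image('scene')[100:230,270:430]
cv2.imwrite('pics/w2.png',np.hstack([cv2.resize(im,(440,330)),cv2.resize(g,None,fx=330/130,fy=330/130)[:,:360]]))
E
```

```text
t4.12 pos [0.3881 0.3033 0.1913] jaw 80.7 f [ 0.6 -0.3  0.2] w 0.061 | shift [ 5.5  -2.33 -0.12] turn 0.003 level [-0.     0.001  0.002]
[276. 267.]
```

View pics/w2.png

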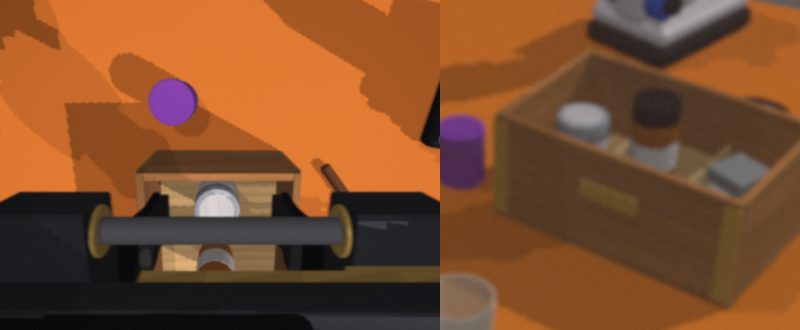

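The tin is upright and unmoved at (217,203) in the wrist view. I'll go back and wait for the fingers this time.

Emit:
play_rows:
  targets:
    - {"claw": 0, "linear": [0, -0.8, 0], "rotation": [0, 0, 0]}
    - {"claw": 0, "linear": [0, -0.8, 0], "rotation": [0, 0, 0]}
    - {"claw": 0, "linear": [0, -0.7, -0.1], "rotation": [0, 0, 0]}
    - {"claw": 0, "linear": [0.8, 0, 0], "rotation": [0, 0, 0]}
    - {"claw": 0, "linear": [1, 0, 0], "rotation": [0, 0, 0]}
    - {"claw": 0, "linear": [1, 0, 0], "rotation": [0, 0, 0]}
    - {"claw": 0, "linear": [1, 0, 0], "rotation": [0, 0, 0]}

```text
time: 4.8
position: [0.4536, 0.2866, 0.0907]
tool_rot: [-1.087, 1.282, 1.078]
ft_force: [0.0, -1.0, -0.5]
grip_width: 1.0
```

```bash
python3 go.py .4456 .2912 .054 80.5
```

```text
t4.80 pos [0.4536 0.2866 0.0907] jaw 80.2 f [ 0.  -1.  -0.5] w 0.087 | shift [1.47 0.35 0.13] turn -0.003 level [ 0.    -0.001  0.003]
```

Emit:
play_rows:
  targets:
    - {"claw": 0, "linear": [0.5, 0.3, 0.13], "rotation": [0, 0, 0]}
    - {"claw": 0, "linear": [0.5, 0, 0], "rotation": [0, 0, 0]}
    - {"claw": 0, "linear": [0.25, 0, 0], "rotation": [0, 0, 0]}
    - {"claw": 0, "linear": [0, 0, 0], "rotation": [0, 0, 0]}

```text
time: 5.13
position: [0.4433, 0.2829, 0.0467]
tool_rot: [-1.088, 1.305, 1.074]
ft_force: [-0.3, -0.4, 0.0]
grip_width: 1.003
```

```bash
python3 go.py .4456 .2912 .054 80.5
```

```text
t5.13 pos [0.4433 0.2829 0.0467] jaw 79.9 f [-0.3 -0.4  0. ] w 0.087 | shift [-0.3  -0.03  0.34] turn -0.007 level [ 0.    -0.012 -0.003]
```

Emit:
play_rows:
  targets:
    - {"claw": 0, "linear": [-0.3, -0.05, 0.3], "rotation": [0, -0.01, 0]}
    - {"claw": 0, "linear": [0, 0, 0], "rotation": [0, 0, 0]}
    - {"claw": 1, "linear": [0, 0, 0], "rotation": [0, 0, 0]}
    - {"claw": 1, "linear": [0, 0, 0], "rotation": [0, 0, 0]}
    - {"claw": 1, "linear": [0, 0, 0], "rotation": [0, 0, 0]}
    - {"claw": 1, "linear": [0, 0, 0], "rotation": [0, 0, 0]}
    - {"claw": 1, "linear": [0, 0, 0], "rotation": [0, 0, 0]}
    - {"claw": 1, "linear": [0, 0, 0], "rotation": [0, 0, 0]}
    - {"claw": 1, "linear": [0, 0, 0], "rotation": [0, 0, 0]}
    - {"claw": 1, "linear": [0, 0, 0], "rotation": [0, 0, 0]}

```text
time: 5.97
position: [0.4497, 0.2917, 0.0586]
tool_rot: [-1.074, 1.286, 1.079]
ft_force: [-0.0, -0.1, 0.0]
grip_width: 0.48
```

Emit:
play_rows:
  targets:
    - {"claw": 1, "linear": [0, 0, 0], "rotation": [0, 0, 0]}
    - {"claw": 1, "linear": [0, 0, 0], "rotation": [0, 0, 0]}
    - {"claw": 1, "linear": [0, 0, 0], "rotation": [0, 0, 0]}
    - {"claw": 1, "linear": [0, 0, 0], "rotation": [0, 0, 0]}

```text
time: 6.3
position: [0.4494, 0.2916, 0.0584]
tool_rot: [-1.074, 1.287, 1.079]
ft_force: [0.1, -0.4, 0.3]
grip_width: 0.169
```

```bash
python3 go.py .4456 .2912 .2 80.5
```

```text
t6.30 pos [0.4494 0.2916 0.0584] jaw 79.8 f [ 0.1 -0.4  0.3] w 0.015 | shift [-5.66  0.15 -0.03] turn -0.008 level [-0.     0.002 -0.001]
```

The width is 15 mm and the tin still isn't held. I need to see this before moving.

```bash
python3 - <<'E'
from h import *
im=get_image('wrist')
g=get_image('scene')[60:230,250:430]
t=get_image('top')[105:250,70:210]
s=get_state();print(s['grip_width'],s['time'])
cv2.imwrite('pics/w3.png',np.hstack([cv2.resize(im,(370,280)),cv2.resize(g,None,fx=280/170,fy=280/170)[:,:200],cv2.resize(t,None,fx=280/145,fy=280/145)[:,:228]]))
E
```

```text
0.04879464804392259 6.45
```

View pics/w3.png

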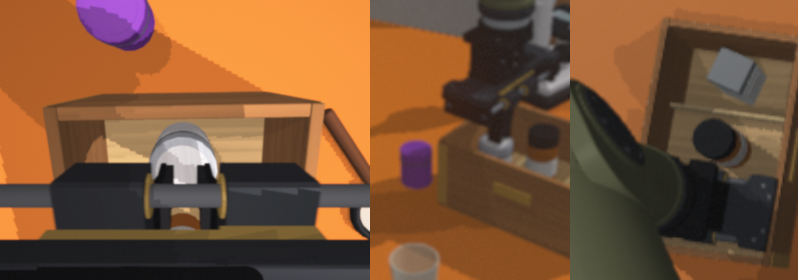

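```bash
python3 - <<'E'
from h import *
C=cam('wrist')
print('now tin -x edge',onz(C,279,189,.089).round(4),'sides',onz(C,228,235,.089).round(4),onz(C,330,235,.089).round(4))
s=get_state();M=R.from_rotvec(s['tool_rot']).as_matrix();p=np.array(s['position'])
print('TCP px',proj(C,p),'grip pt px',proj(C,p-.019*M[:,0]),'pad 50mm',proj(C,p+.025*M[:,2]),proj(C,p-.025*M[:,2]))
print('rim -x inner/outer at .112',proj(C,(.526-.129*.986,.2797+.129*.165,.112)),'pos',p)
im=get_image('wrist');cv2.imwrite('pics/w4.png',cv2.resize(im[130:340,180:400],None,fx=2.7,fy=2.7,interpolation=cv2.INTER_CUBIC))
E
```

```text
now tin -x edge [0.4145 0.2979 0.089 ] sides [0.4314 0.2712 0.089 ] [0.4397 0.317  0.089 ]
TCP px [279.03274362 242.08897338] grip pt px [278.95124635 254.76713719] pad 50mm [324.92164792 242.09948856] [233.1357486  242.07845635]
rim -x inner/outer at .112 [279.73736838 158.77040055] pos [0.44944858 0.29162983 0.05843119]
```

View pics/w4.png

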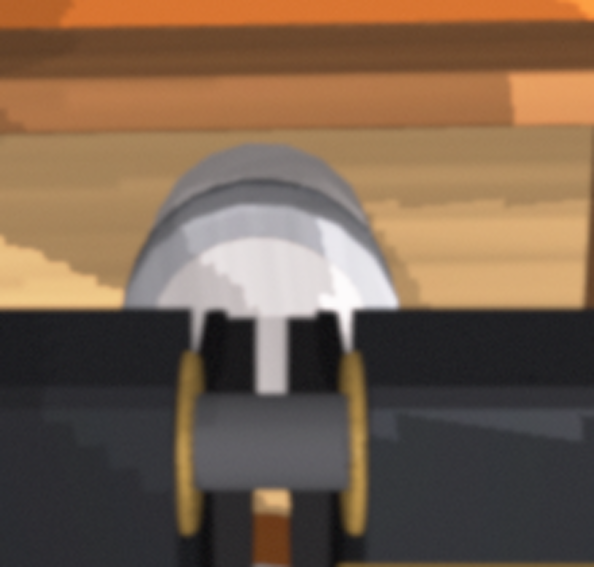

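```bash
python3 - <<'E'
from h import *
C=cam('wrist');print(C[0],(-C[1][:3,:3].T@C[1][:3,3]).round(3),'axis',C[1][2,:3].round(3))
o=np.array([.526,.2797]);ax=np.array([.986,-.165]);ay=np.array([.165,.986])
for y in(-.081,.081):
  q=o-.129*ax+y*ay;print('rim corner now',proj(C,(*q,.112)).round(0),'seen ~ (68,160) & (489,158)')
q=o-.082*ax
for y in(-.025,.025):print('tin edge',proj(C,(*(np.array([.4456,.2912])+y*ay),.089)).round(0), 'seen 226..327')
im=get_image('wrist');cv2.imwrite('pics/w5.png',im)
E
```

```text
[[378.12669059   0.         280.1106948 ]
 [  0.         378.12669059 211.64571162]
 [  0.           0.           1.        ]] [0.383 0.304 0.254] axis [ 0.249 -0.041 -0.968]
rim corner now [ 63. 161.] seen ~ (68,160) & (489,158)
rim corner now [497. 156.] seen ~ (68,160) & (489,158)
tin edge [223. 257.] seen 226..327
tin edge [331. 255.] seen 226..327
```

```bash
python3 - <<'E'
from h import *
C=cam('scene');im=get_image('scene')
s=get_state();p=np.array(s['position']);print(s['grip_width'])
f=4.5;x0,y0=270,60
g=cv2.resize(im[y0:y0+130,x0:x0+170],None,fx=f,fy=f,interpolation=cv2.INTER_CUBIC)
for q,c in((p,(0,0,255)),(p+[0,0,.019],(0,255,0)),(p+[0,0,.07],(255,0,0)),((.4456,.2912,.089),(255,255,0))):
    u=(proj(C,q)-[x0,y0]+.5)*f;cv2.drawMarker(g,tuple(int(v) for v in u),c,0,14,2)
cv2.imwrite('pics/s5.png',g)
E
```

```text
0.007941143198569506
```

View pics/s5.png

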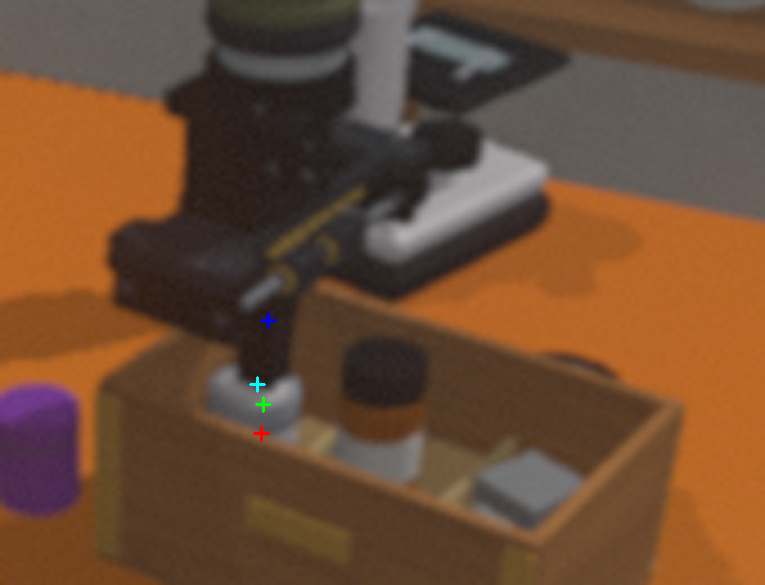

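Emit:
play_rows:
  targets:
    - {"claw": 1, "linear": [-1, 0, 0], "rotation": [0, 0, 0]}
    - {"claw": 1, "linear": [-1, 0, 0], "rotation": [0, 0, 0]}
    - {"claw": 1, "linear": [-1, 0, 0], "rotation": [0, 0, 0]}
    - {"claw": 1, "linear": [-1, 0, 0], "rotation": [0, 0, 0]}
    - {"claw": 1, "linear": [0, 0, 0], "rotation": [0, 0, 0]}
    - {"claw": 1, "linear": [0, 0, 0], "rotation": [0, 0, 0]}

```text
time: 7.1
position: [0.4481, 0.2901, 0.1609]
tool_rot: [-1.075, 1.292, 1.079]
ft_force: [-0.2, 0.7, -0.9]
grip_width: 0.002
```

```bash
python3 - <<'E'
from h import *
C=cam('scene');im=get_image('scene')
s=get_state();p=np.array(s['position']);print(s['grip_width'],p,s['joint_positions'],s['ft_force'])
f=4.5;x0,y0=270,30
g=cv2.resize(im[y0:y0+130,x0:x0+170],None,fx=f,fy=f,interpolation=cv2.INTER_CUBIC)
for q,c in((p,(0,0,255)),(p+[0,0,.019],(0,255,0)),(p+[0,0,.07],(255,0,0)),((.4456,.2912,.089),(255,255,0))):
    u=(proj(C,q)-[x0,y0]+.5)*f;cv2.drawMarker(g,tuple(int(v) for v in u),c,0,14,2)
cv2.imwrite('pics/s6.png',g)
E
```

```text
0.0012068842873260777 [0.44846018 0.29035832 0.16117115] [-0.87718106  0.09017031  0.27089871  1.78411884 -0.02759511  1.27300265
  0.79297502] [ 0.61627362 -0.27625322  0.17848123]
```

View pics/s6.png

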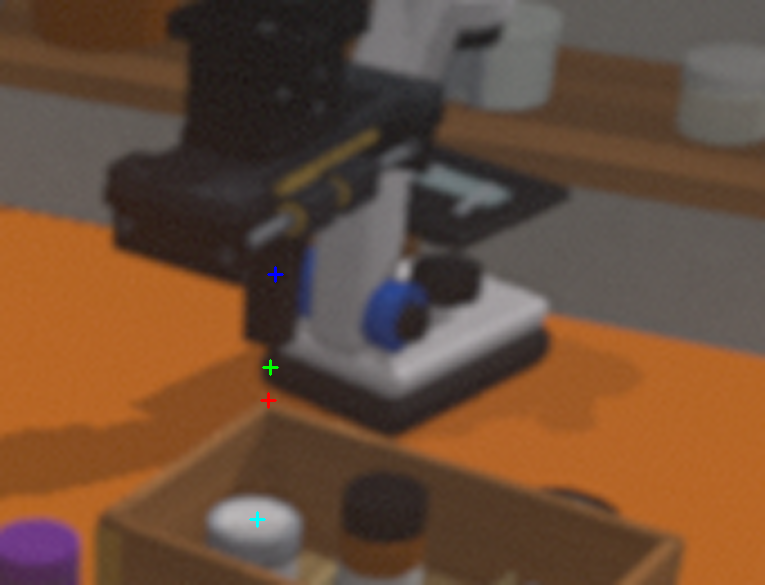

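The fingertips hang about 32 mm above the reported TCP (tip seen at crop (270,343), red TCP mark at (268,400)), so the tips stopped on top of the lid. I'll check where the body underside really is and what offset the fingertips have.

```bash
python3 - <<'E'
from h import *
C=cam('scene');s=get_state();p=np.array(s['position']);M=R.from_rotvec(s['tool_rot']).as_matrix()
to=lambda a,b:np.array([a/4.5+270-.5,b/4.5+30-.5])
back=lambda q:((proj(C,q)-[270,30]+.5)*4.5).round(0)
for h in(.03,.04,.05,.06,.07,.08,.09,.1,.11,.12):
    b=p-h*M[:,0]
    print(h,'tip ctr',back(b),'tip +x face',back(b-.01*M[:,1]),'body -y end corners',back(b-.095*M[:,2]+.0375*M[:,1]),back(b-.095*M[:,2]-.0375*M[:,1]))
print('seen: tip bottom corners (245,340),(295,345); body corners (115,245),(245,285)')
E
```

```text
0.03 tip ctr [272. 348.] tip +x face [288. 353.] body -y end corners [102. 396.] [226. 440.]
0.04 tip ctr [273. 330.] tip +x face [289. 335.] body -y end corners [102. 378.] [227. 421.]
0.05 tip ctr [274. 311.] tip +x face [290. 317.] body -y end corners [102. 359.] [228. 402.]
0.06 tip ctr [275. 293.] tip +x face [291. 298.] body -y end corners [102. 340.] [229. 383.]
0.07 tip ctr [276. 274.] tip +x face [293. 279.] body -y end corners [102. 321.] [230. 364.]
0.08 tip ctr [277. 255.] tip +x face [294. 260.] body -y end corners [102. 302.] [231. 344.]
0.09 tip ctr [278. 236.] tip +x face [295. 241.] body -y end corners [102. 282.] [232. 324.]
0.1 tip ctr [279. 217.] tip +x face [296. 222.] body -y end corners [102. 262.] [233. 303.]
0.11 tip ctr [281. 197.] tip +x face [298. 202.] body -y end corners [103. 242.] [234. 283.]
0.12 tip ctr [282. 177.] tip +x face [299. 182.] body -y end corners [103. 222.] [235. 262.]
seen: tip bottom corners (245,340),(295,345); body corners (115,245),(245,285)
```

The whole gripper sits about 34 mm back along the tool axis: tips at +34 mm and body at +108 mm from the reported TCP. I'll command z 34 mm lower throughout. Now I'll open and retry the tin at reported z 0.020.

Emit:
play_rows:
  targets:
    - {"claw": 0, "linear": [0, 0.1, 0.03], "rotation": [0, 0, 0]}
    - {"claw": 0, "linear": [0, 0, 0], "rotation": [0, 0, 0]}
    - {"claw": 0, "linear": [0, 0, 0], "rotation": [0, 0, 0]}
    - {"claw": 0, "linear": [0, 0, 0], "rotation": [0, 0, 0]}
    - {"claw": 0, "linear": [0, 0, 0], "rotation": [0, 0, 0]}
    - {"claw": 0, "linear": [0, 0, 0], "rotation": [0, 0, 0]}
    - {"claw": 0, "linear": [0, 0, 0], "rotation": [0, 0, 0]}
    - {"claw": 0, "linear": [0, 0, 0], "rotation": [0, 0, 0]}
    - {"claw": 0, "linear": [0.8, 0, 0], "rotation": [0, 0, 0]}
    - {"claw": 0, "linear": [0.8, 0, 0], "rotation": [0, 0, 0]}

```text
time: 7.98
position: [0.4457, 0.2918, 0.119]
tool_rot: [-1.075, 1.291, 1.079]
ft_force: [-0.4, 0.2, -0.6]
grip_width: 0.682
```

```bash
python3 go.py .4456 .2912 .02 80.5
```

```text
t7.98 pos [0.4457 0.2918 0.119 ] jaw 79.8 f [-0.4  0.2 -0.6] w 0.059 | shift [ 3.96 -0.01 -0.02] turn -0.008 level [ 0.    -0.    -0.002]
```

Emit:
play_rows:
  targets:
    - {"claw": 0, "linear": [0, 0, 0], "rotation": [-0.008, 0, 0]}
    - {"claw": 0, "linear": [0, 0, 0], "rotation": [0, 0, 0]}
    - {"claw": 0, "linear": [0, 0, 0], "rotation": [0, 0, 0]}
    - {"claw": 0, "linear": [0, 0, 0], "rotation": [0, 0, 0]}
    - {"claw": 0, "linear": [0.7, 0, 0], "rotation": [0, 0, 0]}
    - {"claw": 0, "linear": [0.7, 0, 0], "rotation": [0, 0, 0]}
    - {"claw": 0, "linear": [0.7, 0, 0], "rotation": [0, 0, 0]}
    - {"claw": 0, "linear": [0.7, 0, 0], "rotation": [0, 0, 0]}
    - {"claw": 0, "linear": [0.5, 0, 0], "rotation": [0, 0, 0]}
    - {"claw": 0, "linear": [0, 0, 0], "rotation": [0, 0, 0]}

```text
time: 8.82
position: [0.4496, 0.2949, 0.0402]
tool_rot: [-1.084, 1.274, 1.088]
ft_force: [-0.8, -1.8, -0.7]
grip_width: 0.999
```

```bash
python3 go.py .4456 .2912 .02 80.5
```

```text
t8.82 pos [0.4496 0.2949 0.0402] jaw 80.6 f [-0.8 -1.8 -0.7] w 0.087 | shift [ 0.81  0.13 -0.18] turn 0.001 level [0.    0.005 0.002]
```

Emit:
play_rows:
  targets:
    - {"claw": 0, "linear": [0.4, 0.13, -0.18], "rotation": [0, 0, 0]}
    - {"claw": 0, "linear": [0.35, 0, 0], "rotation": [0, 0, 0]}
    - {"claw": 0, "linear": [0, 0, 0], "rotation": [0, 0, 0]}
    - {"claw": 1, "linear": [0, 0, 0], "rotation": [0, 0, 0]}
    - {"claw": 1, "linear": [0, 0, 0], "rotation": [0, 0, 0]}
    - {"claw": 1, "linear": [0, 0, 0], "rotation": [0, 0, 0]}
    - {"claw": 1, "linear": [0, 0, 0], "rotation": [0, 0, 0]}
    - {"claw": 1, "linear": [0, 0, 0], "rotation": [0, 0, 0]}
    - {"claw": 1, "linear": [0, 0, 0], "rotation": [0, 0, 0]}
    - {"claw": 1, "linear": [0, 0, 0], "rotation": [0, 0, 0]}
  newtons: 20

```text
time: 9.65
position: [0.449, 0.2933, 0.0256]
tool_rot: [-1.082, 1.265, 1.086]
ft_force: [0.9, 0.7, -1.2]
grip_width: 0.568
```

Emit:
play_rows:
  targets:
    - {"claw": 1, "linear": [0, 0, 0], "rotation": [0, 0, 0]}
    - {"claw": 1, "linear": [0, 0, 0], "rotation": [0, 0, 0]}
    - {"claw": 1, "linear": [0, 0, 0], "rotation": [0, 0, 0]}

```text
time: 9.9
position: [0.4489, 0.2933, 0.0255]
tool_rot: [-1.082, 1.265, 1.086]
ft_force: [-0.6, -0.0, 0.5]
grip_width: 0.573
```

```bash
python3 go.py .4456 .2912 .15 80.5
```

```text
t9.90 pos [0.4489 0.2933 0.0255] jaw 80.6 f [-0.6 -0.   0.5] w 0.050 | shift [-4.98  0.07 -0.03] turn 0.001 level [0.    0.009 0.006]
```

Held: the width is 50 mm, which matches the tin. Lifting, then over to the mat.

Emit:
play_rows:
  targets:
    - {"claw": 1, "linear": [-0.4, 0, 0], "rotation": [0, 0, 0]}
    - {"claw": 1, "linear": [-0.9, 0, 0], "rotation": [0, 0, 0]}
    - {"claw": 1, "linear": [-0.9, 0, 0], "rotation": [0, 0, 0]}
    - {"claw": 1, "linear": [-0.9, 0, 0], "rotation": [0, 0, 0]}
    - {"claw": 1, "linear": [-0.9, 0, 0], "rotation": [0, 0, 0]}
    - {"claw": 1, "linear": [-0.9, 0, 0], "rotation": [0, 0, 0]}
    - {"claw": 1, "linear": [0, 0, 0], "rotation": [0, 0, 0]}

```text
time: 10.48
position: [0.4451, 0.2897, 0.1538]
tool_rot: [-1.083, 1.273, 1.087]
ft_force: [1.8, -0.3, -0.6]
grip_width: 0.573
```

```bash
python3 go.py .61 .0186 .15 80.5
```

```text
t10.48 pos [0.4451 0.2897 0.1538] jaw 80.5 f [ 1.8 -0.3 -0.6] w 0.050 | shift [ 0.11 -8.29 -9.61] turn 0.000 level [-0.     0.006  0.003]
```

Emit:
play_rows:
  targets:
    - {"claw": 1, "linear": [0, -0.4, -0.5], "rotation": [0, 0, 0]}
    - {"claw": 1, "linear": [0, -0.8, -0.9], "rotation": [0, 0, 0]}
    - {"claw": 1, "linear": [0, -0.9, -1], "rotation": [0, 0, 0]}
    - {"claw": 1, "linear": [0, -0.9, -1], "rotation": [0, 0, 0]}
    - {"claw": 1, "linear": [0, -0.9, -1], "rotation": [0, 0, 0]}
    - {"claw": 1, "linear": [0, -0.9, -1], "rotation": [0, 0, 0]}
    - {"claw": 1, "linear": [0, -0.9, -1], "rotation": [0, 0, 0]}
    - {"claw": 1, "linear": [0, -0.8, -1], "rotation": [0, 0, 0]}
    - {"claw": 1, "linear": [0, -0.8, -1], "rotation": [0, 0, 0]}
    - {"claw": 1, "linear": [0, -0.6, -0.8], "rotation": [0, 0, 0]}

```text
time: 11.32
position: [0.6044, 0.0308, 0.1505]
tool_rot: [-1.092, 1.263, 1.107]
ft_force: [0.3, 0.2, -1.6]
grip_width: 0.574
```

```bash
python3 go.py .61 .0186 .002 80.5
```

```text
t11.32 pos [0.6044 0.0308 0.1505] jaw 81.7 f [ 0.3  0.2 -1.6] w 0.050 | shift [ 5.93 -0.29 -0.54] turn 0.013 level [0.    0.009 0.001]
```

Emit:
play_rows:
  targets:
    - {"claw": 1, "linear": [0, -0.3, -0.5], "rotation": [0.013, 0.009, 0]}
    - {"claw": 1, "linear": [0, 0, 0], "rotation": [0, 0, 0]}
    - {"claw": 1, "linear": [0.9, 0, 0], "rotation": [0, 0, 0]}
    - {"claw": 1, "linear": [0.9, 0, 0], "rotation": [0, 0, 0]}
    - {"claw": 1, "linear": [0.9, 0, 0], "rotation": [0, 0, 0]}
    - {"claw": 1, "linear": [0.9, 0, 0], "rotation": [0, 0, 0]}
    - {"claw": 1, "linear": [0.8, 0, 0], "rotation": [0, 0, 0]}
    - {"claw": 1, "linear": [0, 0, 0], "rotation": [0, 0, 0]}

```text
time: 11.98
position: [0.6084, 0.0184, 0.0351]
tool_rot: [-1.08, 1.288, 1.082]
ft_force: [-0.9, 0.2, -1.5]
grip_width: 0.566
```

```bash
python3 go.py .61 .0186 .002 80.5
```

```text
t11.98 pos [0.6084 0.0184 0.0351] jaw 80.1 f [-0.9  0.2 -1.5] w 0.049 | shift [ 1.32 -0.06  0.02] turn -0.005 level [ 0.    -0.    -0.001]
```

Emit:
play_rows:
  targets:
    - {"claw": 1, "linear": [0.6, 0, 0], "rotation": [0, 0, 0]}
    - {"claw": 1, "linear": [0.4, 0, 0], "rotation": [0, 0, 0]}
    - {"claw": 1, "linear": [0.2, 0, 0], "rotation": [0, 0, 0]}
    - {"claw": 1, "linear": [0, 0, 0], "rotation": [0, 0, 0]}

```text
time: 12.32
position: [0.6068, 0.0257, 0.005]
tool_rot: [-1.081, 1.284, 1.09]
ft_force: [-0.3, -0.2, -1.9]
grip_width: 0.572
```

```bash
python3 go.py .61 .0186 .001 80.5
```

```text
t12.32 pos [0.6068 0.0257 0.005 ] jaw 80.5 f [-0.3 -0.2 -1.9] w 0.050 | shift [ 0.16 -0.17 -0.26] turn -0.000 level [-0.     0.002 -0.003]
```

Emit:
play_rows:
  targets:
    - {"claw": 1, "linear": [0.12, 0, 0], "rotation": [0, 0, 0]}
    - {"claw": 1, "linear": [0.05, 0, 0], "rotation": [0, 0, 0]}
    - {"claw": 0, "linear": [0, 0, 0], "rotation": [0, 0, 0]}
    - {"claw": 0, "linear": [0, 0, 0], "rotation": [0, 0, 0]}
    - {"claw": 0, "linear": [0, 0, 0], "rotation": [0, 0, 0]}
    - {"claw": 0, "linear": [0, 0, 0], "rotation": [0, 0, 0]}
    - {"claw": 0, "linear": [0, 0, 0], "rotation": [0, 0, 0]}
    - {"claw": 0, "linear": [0, 0, 0], "rotation": [0, 0, 0]}
    - {"claw": 0, "linear": [0, 0, 0], "rotation": [0, 0, 0]}

```text
time: 13.07
position: [0.6118, 0.0265, 0.0069]
tool_rot: [-1.084, 1.275, 1.084]
ft_force: [-0.0, -0.3, 0.5]
grip_width: 0.969
```

Emit:
play_rows:
  targets:
    - {"claw": 0, "linear": [-0.5, 0, 0], "rotation": [0, 0, 0]}
    - {"claw": 0, "linear": [-1, 0, 0], "rotation": [0, 0, 0]}
    - {"claw": 0, "linear": [-1, 0, 0], "rotation": [0, 0, 0]}
    - {"claw": 0, "linear": [-1, 0, 0], "rotation": [0, 0, 0]}
    - {"claw": 0, "linear": [-1, 0, 0], "rotation": [0, 0, 0]}
    - {"claw": 0, "linear": [-1, 0, 0], "rotation": [0, 0, 0]}
    - {"claw": 0, "linear": [0, 0, 0], "rotation": [0, 0, 0]}

```text
time: 13.65
position: [0.6093, 0.0245, 0.1536]
tool_rot: [-1.082, 1.279, 1.084]
ft_force: [1.9, -0.5, 1.1]
grip_width: 0.998
```

```bash
python3 go.py .6099 .2681 .14 64.4
```

```text
t13.65 pos [0.6093 0.0245 0.1536] jaw 80.3 f [ 1.9 -0.5  1.1] w 0.087 | shift [0.58 1.61 9.61] turn 0.177 level [-0.     0.003  0.001]
```

Emit:
play_rows:
  targets:
    - {"claw": 0, "linear": [0, 0.1, 0.5], "rotation": [0.06, 0, 0]}
    - {"claw": 0, "linear": [0, 0.2, 0.8], "rotation": [0.06, 0, 0]}
    - {"claw": 0, "linear": [0, 0.4, 1], "rotation": [0.055, 0, 0]}
    - {"claw": 0, "linear": [0, 0.45, 1], "rotation": [0, 0, 0]}
    - {"claw": 0, "linear": [0, 0.45, 1], "rotation": [0, 0, 0]}
    - {"claw": 0, "linear": [0, 0.45, 1], "rotation": [0, 0, 0]}
    - {"claw": 0, "linear": [0, 0.45, 1], "rotation": [0, 0, 0]}
    - {"claw": 0, "linear": [0, 0.45, 1], "rotation": [0, 0, 0]}
    - {"claw": 0, "linear": [0, 0.45, 1], "rotation": [0, 0, 0]}
    - {"claw": 0, "linear": [0, 0.4, 0.8], "rotation": [0, 0, 0]}

```text
time: 14.48
position: [0.6194, 0.2697, 0.1648]
tool_rot: [-0.853, 1.384, 0.846]
ft_force: [0.0, 0.7, -0.6]
grip_width: 1.004
```

```bash
python3 go.py .6099 .2681 .14 64.4
```

```text
t14.48 pos [0.6194 0.2697 0.1648] jaw 62.7 f [ 0.   0.7 -0.6] w 0.087 | shift [ 0.99  0.32 -0.24] turn -0.019 level [0.    0.006 0.007]
```

Emit:
play_rows:
  targets:
    - {"claw": 0, "linear": [0.3, 0.3, -0.23], "rotation": [-0.019, 0.006, 0.007]}
    - {"claw": 0, "linear": [0.8, 0, 0], "rotation": [0, 0, 0]}
    - {"claw": 0, "linear": [0.8, 0, 0], "rotation": [0, 0, 0]}
    - {"claw": 0, "linear": [0.8, 0, 0], "rotation": [0, 0, 0]}
    - {"claw": 0, "linear": [0, 0, 0], "rotation": [0, 0, 0]}

```text
time: 14.9
position: [0.6074, 0.2778, 0.0966]
tool_rot: [-0.883, 1.381, 0.888]
ft_force: [-0.4, -0.2, -0.8]
grip_width: 1.002
```

```bash
python3 go.py .6099 .2681 .021 64.4
```

```text
t14.90 pos [0.6074 0.2778 0.0966] jaw 65.3 f [-0.4 -0.2 -0.8] w 0.087 | shift [ 3.02 -0.26 -0.32] turn 0.010 level [-0.     0.002 -0.001]
```

Emit:
play_rows:
  targets:
    - {"claw": 0, "linear": [0, -0.26, -0.32], "rotation": [0.01, 0, 0]}
    - {"claw": 0, "linear": [0, 0, 0], "rotation": [0, 0, 0]}
    - {"claw": 0, "linear": [0.8, 0, 0], "rotation": [0, 0, 0]}
    - {"claw": 0, "linear": [0.8, 0, 0], "rotation": [0, 0, 0]}
    - {"claw": 0, "linear": [0.6, 0, 0], "rotation": [0, 0, 0]}
    - {"claw": 0, "linear": [0.3, 0, 0], "rotation": [0, 0, 0]}
    - {"claw": 0, "linear": [0, 0, 0], "rotation": [0, 0, 0]}

```text
time: 15.48
position: [0.6167, 0.2626, 0.0422]
tool_rot: [-0.866, 1.377, 0.866]
ft_force: [-0.6, 0.5, -1.4]
grip_width: 1.001
```

```bash
python3 go.py .6099 .2681 .021 64.4
```

```text
t15.48 pos [0.6167 0.2626 0.0422] jaw 63.9 f [-0.6  0.5 -1.4] w 0.087 | shift [0.85 0.35 0.07] turn -0.005 level [0.    0.007 0.004]
```

Emit:
play_rows:
  targets:
    - {"claw": 0, "linear": [0.4, 0.33, 0.07], "rotation": [0, 0.007, 0.004]}
    - {"claw": 0, "linear": [0.35, 0, 0], "rotation": [0, 0, 0]}
    - {"claw": 0, "linear": [0, 0, 0], "rotation": [0, 0, 0]}

```text
time: 15.73
position: [0.6122, 0.2681, 0.0258]
tool_rot: [-0.867, 1.387, 0.865]
ft_force: [-0.1, 0.0, 0.1]
grip_width: 1.002
```

```bash
python3 go.py .6099 .2681 .021 64.4
```

```text
t15.73 pos [0.6122 0.2681 0.0258] jaw 63.8 f [-0.1  0.   0.1] w 0.087 | shift [ 0.19  0.08 -0.04] turn -0.006 level [0.    0.002 0.002]
```

Emit:
play_rows:
  targets:
    - {"claw": 1, "linear": [0.15, 0.08, -0.04], "rotation": [0, 0, 0]}
    - {"claw": 1, "linear": [0, 0, 0], "rotation": [0, 0, 0]}
    - {"claw": 1, "linear": [0, 0, 0], "rotation": [0, 0, 0]}
    - {"claw": 1, "linear": [0, 0, 0], "rotation": [0, 0, 0]}
    - {"claw": 1, "linear": [0, 0, 0], "rotation": [0, 0, 0]}
    - {"claw": 1, "linear": [0, 0, 0], "rotation": [0, 0, 0]}
    - {"claw": 1, "linear": [0, 0, 0], "rotation": [0, 0, 0]}
    - {"claw": 1, "linear": [0, 0, 0], "rotation": [0, 0, 0]}
    - {"claw": 1, "linear": [0, 0, 0], "rotation": [0, 0, 0]}
    - {"claw": 1, "linear": [0, 0, 0], "rotation": [0, 0, 0]}

```text
time: 16.57
position: [0.6108, 0.2693, 0.0238]
tool_rot: [-0.867, 1.383, 0.866]
ft_force: [-0.7, -0.1, -0.9]
grip_width: 0.481
```

Emit:
play_rows:
  targets:
    - {"claw": 1, "linear": [0, 0, 0], "rotation": [0, 0, 0]}
    - {"claw": 1, "linear": [0, 0, 0], "rotation": [0, 0, 0]}

```text
time: 16.73
position: [0.6108, 0.2693, 0.0238]
tool_rot: [-0.867, 1.383, 0.866]
ft_force: [0.2, 0.1, -0.4]
grip_width: 0.48
```

```bash
python3 go.py .6099 .2681 .18 64.4
```

```text
t16.73 pos [0.6108 0.2693 0.0238] jaw 63.9 f [ 0.2  0.1 -0.4] w 0.042 | shift [-6.25 -0.02 -0.02] turn -0.006 level [-0.     0.004  0.003]
```

Emit:
play_rows:
  targets:
    - {"claw": 1, "linear": [-0.4, 0, 0], "rotation": [0, 0, 0]}
    - {"claw": 1, "linear": [-0.9, 0, 0], "rotation": [0, 0, 0]}
    - {"claw": 1, "linear": [-1, 0, 0], "rotation": [0, 0, 0]}
    - {"claw": 1, "linear": [-1, 0, 0], "rotation": [0, 0, 0]}
    - {"claw": 1, "linear": [-1, 0, 0], "rotation": [0, 0, 0]}
    - {"claw": 1, "linear": [-1, 0, 0], "rotation": [0, 0, 0]}
    - {"claw": 1, "linear": [-1, 0, 0], "rotation": [0, 0, 0]}
    - {"claw": 1, "linear": [-0.3, 0, 0], "rotation": [-0.06, 0, 0]}
    - {"claw": 1, "linear": [0, 0, 0], "rotation": [-0.06, 0, 0]}
    - {"claw": 1, "linear": [0, 0, 0], "rotation": [-0.06, 0, 0]}

```text
time: 17.57
position: [0.6076, 0.2671, 0.2]
tool_rot: [-1.089, 1.279, 1.085]
ft_force: [-0.1, -1.0, -0.7]
grip_width: 0.483
```

```bash
python3 go.py .4451 .2933 .185 80.5
```

```text
t17.57 pos [0.6076 0.2671 0.2   ] jaw 80.6 f [-0.1 -1.  -0.7] w 0.042 | shift [ 0.58  6.59 -0.03] turn 0.001 level [0.    0.    0.002]
```

Emit:
play_rows:
  targets:
    - {"claw": 1, "linear": [0, 0.5, 0], "rotation": [0, 0, 0]}
    - {"claw": 1, "linear": [0, 0.9, 0], "rotation": [0, 0, 0]}
    - {"claw": 1, "linear": [0, 1, 0], "rotation": [0, 0, 0]}
    - {"claw": 1, "linear": [0, 1, 0], "rotation": [0, 0, 0]}
    - {"claw": 1, "linear": [0, 1, 0], "rotation": [0, 0, 0]}
    - {"claw": 1, "linear": [0, 1, 0], "rotation": [0, 0, 0]}
    - {"claw": 1, "linear": [0, 0.8, 0], "rotation": [0, 0, 0]}
    - {"claw": 1, "linear": [0, 0.3, 0], "rotation": [0, 0, 0]}
    - {"claw": 1, "linear": [0, 0, 0], "rotation": [0, 0, 0]}

```text
time: 18.32
position: [0.4422, 0.2905, 0.2042]
tool_rot: [-1.09, 1.275, 1.081]
ft_force: [0.1, -0.2, -2.2]
grip_width: 0.479
```

```bash
python3 go.py .4451 .2933 .04 80.5
```

```text
t18.32 pos [0.4422 0.2905 0.2042] jaw 80.5 f [ 0.1 -0.2 -2.2] w 0.042 | shift [ 6.57 -0.04  0.12] turn 0.001 level [0.    0.001 0.006]
```

Emit:
play_rows:
  targets:
    - {"claw": 1, "linear": [0.5, -0.05, 0.12], "rotation": [0, 0, 0.006]}
    - {"claw": 1, "linear": [0.9, 0, 0], "rotation": [0, 0, 0]}
    - {"claw": 1, "linear": [0.9, 0, 0], "rotation": [0, 0, 0]}
    - {"claw": 1, "linear": [0.9, 0, 0], "rotation": [0, 0, 0]}
    - {"claw": 1, "linear": [0.9, 0, 0], "rotation": [0, 0, 0]}
    - {"claw": 1, "linear": [0.6, 0, 0], "rotation": [0, 0, 0]}
    - {"claw": 1, "linear": [0, 0, 0], "rotation": [0, 0, 0]}

```text
time: 18.9
position: [0.4561, 0.2906, 0.0803]
tool_rot: [-1.08, 1.279, 1.076]
ft_force: [0.1, -0.6, -2.1]
grip_width: 0.478
```

```bash
python3 go.py .4451 .2933 .04 80.5
```

```text
t18.90 pos [0.4561 0.2906 0.0803] jaw 80.0 f [ 0.1 -0.6 -2.1] w 0.042 | shift [1.61 0.46 0.02] turn -0.006 level [0.    0.003 0.004]
```

Emit:
play_rows:
  targets:
    - {"claw": 1, "linear": [0.2, 0.44, 0.02], "rotation": [0, 0.003, 0.004]}
    - {"claw": 1, "linear": [0.6, 0, 0], "rotation": [0, 0, 0]}
    - {"claw": 1, "linear": [0.4, 0, 0], "rotation": [0, 0, 0]}
    - {"claw": 1, "linear": [0.2, 0, 0], "rotation": [0, 0, 0]}
    - {"claw": 1, "linear": [0, 0, 0], "rotation": [0, 0, 0]}

```text
time: 19.32
position: [0.4483, 0.2919, 0.0434]
tool_rot: [-1.077, 1.29, 1.073]
ft_force: [0.0, -0.1, -1.3]
grip_width: 0.485
```

```bash
python3 go.py .4451 .2933 .039 80.5
```

```text
t19.32 pos [0.4483 0.2919 0.0434] jaw 79.6 f [ 0.  -0.1 -1.3] w 0.042 | shift [0.18 0.13 0.03] turn -0.010 level [ 0.    -0.001  0.001]
```

Square jar about 4 mm above the floor. I'll lower it, release and rise.

Emit:
play_rows:
  targets:
    - {"claw": 1, "linear": [0.14, 0.1, 0], "rotation": [0, 0, 0]}
    - {"claw": 1, "linear": [0.06, 0, 0], "rotation": [0, 0, 0]}
    - {"claw": 0, "linear": [0, 0, 0], "rotation": [0, 0, 0]}
    - {"claw": 0, "linear": [0, 0, 0], "rotation": [0, 0, 0]}
    - {"claw": 0, "linear": [0, 0, 0], "rotation": [0, 0, 0]}
    - {"claw": 0, "linear": [0, 0, 0], "rotation": [0, 0, 0]}
    - {"claw": 0, "linear": [0, 0, 0], "rotation": [0, 0, 0]}
    - {"claw": 0, "linear": [0, 0, 0], "rotation": [0, 0, 0]}
    - {"claw": 0, "linear": [0, 0, 0], "rotation": [0, 0, 0]}
    - {"claw": 0, "linear": [-0.2, 0, 0], "rotation": [0, 0, 0]}

```text
time: 20.15
position: [0.4483, 0.2948, 0.0475]
tool_rot: [-1.075, 1.282, 1.073]
ft_force: [-0.5, -0.1, 0.5]
grip_width: 0.968
```

Emit:
play_rows:
  targets:
    - {"claw": 0, "linear": [-0.6, 0, 0], "rotation": [0, 0, 0]}
    - {"claw": 0, "linear": [-1, 0, 0], "rotation": [0, 0, 0]}
    - {"claw": 0, "linear": [-1, 0, 0], "rotation": [0, 0, 0]}
    - {"claw": 0, "linear": [-1, 0, 0], "rotation": [0, 0, 0]}
    - {"claw": 0, "linear": [-1, 0, 0], "rotation": [0, 0, 0]}
    - {"claw": 0, "linear": [-0.3, 0, 0], "rotation": [0, 0, 0]}
    - {"claw": 0, "linear": [0, 0, 0], "rotation": [0, 0, 0]}

```text
time: 20.73
position: [0.4468, 0.2933, 0.1767]
tool_rot: [-1.075, 1.285, 1.072]
ft_force: [0.5, -0.1, -0.6]
grip_width: 1.001
```

```bash
python3 go.py .5229 .275 .06 80.5
```

```text
t20.73 pos [0.4468 0.2933 0.1767] jaw 79.6 f [ 0.5 -0.1 -0.6] w 0.087 | shift [ 4.68 -3.11 -0.18] turn -0.010 level [-0.     0.002  0.003]
```

Emit:
play_rows:
  targets:
    - {"claw": 0, "linear": [0, -1, -0.18], "rotation": [-0.01, 0, 0]}
    - {"claw": 0, "linear": [0, -1, 0], "rotation": [0, 0, 0]}
    - {"claw": 0, "linear": [0, -1, 0], "rotation": [0, 0, 0]}
    - {"claw": 0, "linear": [0, -0.2, 0], "rotation": [0, 0, 0]}
    - {"claw": 0, "linear": [0.8, 0, 0], "rotation": [0, 0, 0]}
    - {"claw": 0, "linear": [0.5, 0, 0], "rotation": [0, 0, 0]}
    - {"claw": 0, "linear": [0, 0, 0], "rotation": [0, 0, 0]}

```text
time: 21.32
position: [0.525, 0.2744, 0.1375]
tool_rot: [-1.089, 1.282, 1.088]
ft_force: [-0.7, -0.9, 0.4]
grip_width: 0.998
```

```bash
python3 go.py .5229 .275 .06 80.5
```

```text
t21.32 pos [0.525  0.2744 0.1375] jaw 80.7 f [-0.7 -0.9  0.4] w 0.087 | shift [3.1  0.09 0.01] turn 0.002 level [-0. -0.  0.]
```

Emit:
play_rows:
  targets:
    - {"claw": 0, "linear": [0.7, 0.08, 0], "rotation": [0, 0, 0]}
    - {"claw": 0, "linear": [0.7, 0, 0], "rotation": [0, 0, 0]}
    - {"claw": 0, "linear": [0.7, 0, 0], "rotation": [0, 0, 0]}
    - {"claw": 0, "linear": [0.6, 0, 0], "rotation": [0, 0, 0]}
    - {"claw": 0, "linear": [0, 0, 0], "rotation": [0, 0, 0]}

```text
time: 21.73
position: [0.518, 0.2757, 0.0655]
tool_rot: [-1.09, 1.286, 1.094]
ft_force: [-0.1, -0.7, 0.4]
grip_width: 0.995
```

```bash
python3 go.py .5229 .275 .06 80.5
```

```text
t21.73 pos [0.518  0.2757 0.0655] jaw 80.9 f [-0.1 -0.7  0.4] w 0.087 | shift [ 0.22 -0.2   0.  ] turn 0.004 level [-0.    -0.002 -0.003]
```

Emit:
play_rows:
  targets:
    - {"claw": 0, "linear": [0.2, -0.2, 0], "rotation": [0, 0, 0]}
    - {"claw": 1, "linear": [0, 0, 0], "rotation": [0, 0, 0]}
    - {"claw": 1, "linear": [0, 0, 0], "rotation": [0, 0, 0]}
    - {"claw": 1, "linear": [0, 0, 0], "rotation": [0, 0, 0]}
    - {"claw": 1, "linear": [0, 0, 0], "rotation": [0, 0, 0]}
    - {"claw": 1, "linear": [0, 0, 0], "rotation": [0, 0, 0]}
    - {"claw": 1, "linear": [0, 0, 0], "rotation": [0, 0, 0]}
    - {"claw": 1, "linear": [0, 0, 0], "rotation": [0, 0, 0]}
    - {"claw": 1, "linear": [0, 0, 0], "rotation": [0, 0, 0]}
    - {"claw": 1, "linear": [0, 0, 0], "rotation": [0, 0, 0]}

```text
time: 22.57
position: [0.5243, 0.2768, 0.0647]
tool_rot: [-1.09, 1.28, 1.094]
ft_force: [-0.4, 0.4, -1.2]
grip_width: 0.499
```

Emit:
play_rows:
  targets:
    - {"claw": 1, "linear": [0, 0, 0], "rotation": [0, 0, 0]}
    - {"claw": 1, "linear": [0, 0, 0], "rotation": [0, 0, 0]}
    - {"claw": 1, "linear": [0, 0, 0], "rotation": [0, 0, 0]}

```text
time: 22.82
position: [0.5243, 0.2768, 0.0647]
tool_rot: [-1.09, 1.28, 1.094]
ft_force: [-0.6, 0.1, 0.4]
grip_width: 0.501
```

```bash
python3 go.py .6069 .2662 .2 80.5
```

```text
t22.82 pos [0.5243 0.2768 0.0647] jaw 80.9 f [-0.6  0.1  0.4] w 0.044 | shift [-5.42 -3.32  0.11] turn 0.005 level [-0.     0.001 -0.001]
```

Emit:
play_rows:
  targets:
    - {"claw": 1, "linear": [-0.4, 0, 0], "rotation": [0, 0, 0]}
    - {"claw": 1, "linear": [-0.9, 0, 0], "rotation": [0, 0, 0]}
    - {"claw": 1, "linear": [-0.9, 0, 0], "rotation": [0, 0, 0]}
    - {"claw": 1, "linear": [-0.8, 0, 0], "rotation": [0, 0, 0]}
    - {"claw": 1, "linear": [0, -0.6, 0], "rotation": [0, 0, 0]}
    - {"claw": 1, "linear": [0, -0.9, 0], "rotation": [0, 0, 0]}
    - {"claw": 1, "linear": [0, -0.9, 0], "rotation": [0, 0, 0]}
    - {"claw": 1, "linear": [0, -0.7, 0], "rotation": [0, 0, 0]}
    - {"claw": 1, "linear": [0, 0, 0], "rotation": [0, 0, 0]}

```text
time: 23.57
position: [0.6002, 0.2651, 0.1457]
tool_rot: [-1.092, 1.282, 1.1]
ft_force: [-1.4, -0.2, -1.2]
grip_width: 0.5
```

```bash
python3 go.py .6069 .2662 .0355 80.5
```

```text
t23.57 pos [0.6002 0.2651 0.1457] jaw 81.2 f [-1.4 -0.2 -1.2] w 0.043 | shift [ 4.41 -0.28  0.08] turn 0.008 level [-0.    -0.    -0.004]
```

Emit:
play_rows:
  targets:
    - {"claw": 1, "linear": [0, -0.28, 0.08], "rotation": [0, 0, 0]}
    - {"claw": 1, "linear": [0.6, 0, 0], "rotation": [0, 0, 0]}
    - {"claw": 1, "linear": [0.8, 0, 0], "rotation": [0, 0, 0]}
    - {"claw": 1, "linear": [0.8, 0, 0], "rotation": [0, 0, 0]}
    - {"claw": 1, "linear": [0.7, 0, 0], "rotation": [0, 0, 0]}
    - {"claw": 1, "linear": [0, 0, 0], "rotation": [0, 0, 0]}

```text
time: 24.07
position: [0.6075, 0.2682, 0.0733]
tool_rot: [-1.091, 1.279, 1.101]
ft_force: [-1.2, -0.2, -2.0]
grip_width: 0.497
```

```bash
python3 go.py .6069 .2662 .0355 80.5
```

```text
t24.07 pos [0.6075 0.2682 0.0733] jaw 81.3 f [-1.2 -0.2 -2. ] w 0.043 | shift [ 1.51  0.   -0.08] turn 0.008 level [ 0.     0.002 -0.004]
```

Emit:
play_rows:
  targets:
    - {"claw": 1, "linear": [0.6, 0, -0.08], "rotation": [0, 0, 0]}
    - {"claw": 1, "linear": [0.5, 0, 0], "rotation": [0, 0, 0]}
    - {"claw": 1, "linear": [0.25, 0, 0], "rotation": [0, 0, 0]}
    - {"claw": 1, "linear": [0, 0, 0], "rotation": [0, 0, 0]}

```text
time: 24.4
position: [0.6061, 0.2685, 0.0402]
tool_rot: [-1.092, 1.278, 1.104]
ft_force: [-0.7, -0.1, -2.5]
grip_width: 0.501
```

```bash
python3 go.py .6069 .2662 .0350 80.5
```

```text
t24.40 pos [0.6061 0.2685 0.0402] jaw 81.4 f [-0.7 -0.1 -2.5] w 0.044 | shift [ 0.21 -0.05 -0.09] turn 0.010 level [-0.     0.002 -0.004]
```

Emit:
play_rows:
  targets:
    - {"claw": 1, "linear": [0.16, 0, 0], "rotation": [0, 0, 0]}
    - {"claw": 1, "linear": [0.08, 0, 0], "rotation": [0, 0, 0]}
    - {"claw": 0, "linear": [0, 0, 0], "rotation": [0, 0, 0]}
    - {"claw": 0, "linear": [0, 0, 0], "rotation": [0, 0, 0]}
    - {"claw": 0, "linear": [0, 0, 0], "rotation": [0, 0, 0]}
    - {"claw": 0, "linear": [0, 0, 0], "rotation": [0, 0, 0]}
    - {"claw": 0, "linear": [0, 0, 0], "rotation": [0, 0, 0]}
    - {"claw": 0, "linear": [0, 0, 0], "rotation": [0, 0, 0]}
    - {"claw": 0, "linear": [0, 0, 0], "rotation": [0, 0, 0]}
    - {"claw": 0, "linear": [-0.2, 0, 0], "rotation": [0, 0, 0]}

```text
time: 25.23
position: [0.6097, 0.2707, 0.0448]
tool_rot: [-1.092, 1.269, 1.102]
ft_force: [-0.3, -0.3, -0.1]
grip_width: 0.974
```

Emit:
play_rows:
  targets:
    - {"claw": 0, "linear": [-0.6, 0, 0], "rotation": [0, 0, 0]}
    - {"claw": 0, "linear": [-1, 0, 0], "rotation": [0, 0, 0]}
    - {"claw": 0, "linear": [-1, 0, 0], "rotation": [0, 0, 0]}
    - {"claw": 0, "linear": [-1, 0, 0], "rotation": [0, 0, 0]}
    - {"claw": 0, "linear": [-1, 0, 0], "rotation": [0, 0, 0]}
    - {"claw": 0, "linear": [0, 0, 0], "rotation": [0, 0, 0]}

```text
time: 25.73
position: [0.6084, 0.2687, 0.1653]
tool_rot: [-1.092, 1.272, 1.102]
ft_force: [0.1, 0.2, 1.2]
grip_width: 1.001
```

```bash
python3 go.py .61 .026 .002 80.5; python3 - <<'E'
from h import *
im=get_image('top');C=cam('top')
hsv=cv2.cvtColor(im,cv2.COLOR_BGR2HSV);m=((hsv[...,1]<60)&(hsv[...,2]>60)).astype(np.uint8)
x,y=proj(C,(.61,.025,.064));print('tin predicted px',x,y)
roi=np.zeros_like(m);roi[int(y)-30:int(y)+30,int(x)-30:int(x)+30]=1
for c in cv2.findContours(m*roi,0,2)[0]:
    if cv2.contourArea(c)>50:print(cv2.boundingRect(c),onz(C,*cv2.minEnclosingCircle(c)[0],.064).round(4),cv2.minEnclosingCircle(c))
t=cv2.resize(im[95:255,85:305],None,fx=3,fy=3,interpolation=cv2.INTER_CUBIC);cv2.imwrite('pics/t7.png',t)
E
```

```text
t25.73 pos [0.6084 0.2687 0.1653] jaw 81.4 f [0.1 0.2 1.2] w 0.087 | shift [ 6.46 -1.53 -9.64] turn 0.010 level [-0.     0.005 -0.001]
tin predicted px 263.9288918373424 140.9175439194697
(251, 132, 23, 27) [0.6004 0.0285 0.064 ] ((262.5, 145.11538696289062), 13.3516263961792)
```

View pics/t7.png

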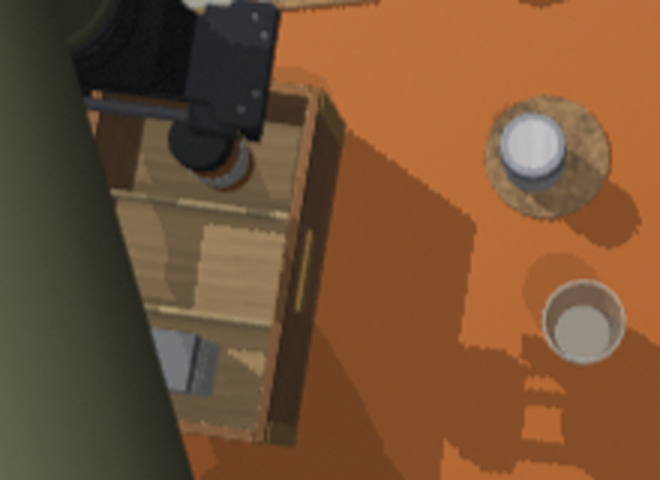

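The tall jar stands in the far compartment and the square jar in the near one. The tin is on the mat at crop (532,146), about (0.605, 0.028), and the beaker is untouched. Now I'll fetch the tin.

Emit:
play_rows:
  targets:
    - {"claw": 0, "linear": [0, -0.15, -0.5], "rotation": [0.01, 0.005, 0]}
    - {"claw": 0, "linear": [0, -0.15, -0.9], "rotation": [0, 0, 0]}
    - {"claw": 0, "linear": [0, -0.15, -1], "rotation": [0, 0, 0]}
    - {"claw": 0, "linear": [0, -0.15, -1], "rotation": [0, 0, 0]}
    - {"claw": 0, "linear": [0, -0.15, -1], "rotation": [0, 0, 0]}
    - {"claw": 0, "linear": [0, -0.15, -1], "rotation": [0, 0, 0]}
    - {"claw": 0, "linear": [0, -0.15, -1], "rotation": [0, 0, 0]}
    - {"claw": 0, "linear": [0, -0.15, -1], "rotation": [0, 0, 0]}
    - {"claw": 0, "linear": [0, -0.15, -1], "rotation": [0, 0, 0]}
    - {"claw": 0, "linear": [0, -0.15, -1], "rotation": [0, 0, 0]}

```text
time: 26.62
position: [0.5974, 0.0195, 0.1522]
tool_rot: [-1.085, 1.306, 1.099]
ft_force: [0.1, 0.1, -0.3]
grip_width: 0.997
```

```bash
python3 go.py .605 .028 .002 80.5
```

```text
t26.62 pos [0.5974 0.0195 0.1522] jaw 80.6 f [ 0.1  0.1 -0.3] w 0.087 | shift [ 6.   -0.37  0.46] turn 0.002 level [ 0.    -0.008 -0.014]
```

Emit:
play_rows:
  targets:
    - {"claw": 0, "linear": [0, -0.3, 0.4], "rotation": [0, -0.008, -0.014]}
    - {"claw": 0, "linear": [0.8, 0, 0], "rotation": [0, 0, 0]}
    - {"claw": 0, "linear": [0.9, 0, 0], "rotation": [0, 0, 0]}
    - {"claw": 0, "linear": [0.9, 0, 0], "rotation": [0, 0, 0]}
    - {"claw": 0, "linear": [0.4, 0, 0], "rotation": [0, 0, 0]}
    - {"claw": 0, "linear": [0, 0, 0], "rotation": [0, 0, 0]}

```text
time: 27.12
position: [0.6023, 0.0092, 0.0702]
tool_rot: [-1.074, 1.302, 1.068]
ft_force: [0.4, -0.6, 0.3]
grip_width: 0.999
```

```bash
python3 go.py .605 .028 .002 80.5
```

```text
t27.12 pos [0.6023 0.0092 0.0702] jaw 79.2 f [ 0.4 -0.6  0.3] w 0.087 | shift [2.72 0.03 0.78] turn -0.014 level [ 0.    -0.006 -0.002]
```

Emit:
play_rows:
  targets:
    - {"claw": 0, "linear": [0, 0, 0.78], "rotation": [-0.014, -0.006, 0]}
    - {"claw": 0, "linear": [0, 0, 0], "rotation": [0, 0, 0]}
    - {"claw": 0, "linear": [0.5, 0, 0], "rotation": [0, 0, 0]}
    - {"claw": 0, "linear": [0.3, 0, 0], "rotation": [0, 0, 0]}
    - {"claw": 0, "linear": [0, 0, 0], "rotation": [0, 0, 0]}

```text
time: 27.53
position: [0.6069, 0.0294, 0.05]
tool_rot: [-1.086, 1.283, 1.088]
ft_force: [-0.7, -0.3, -0.6]
grip_width: 1.003
```

```bash
python3 go.py .605 .028 .002 80.5
```

```text
t27.53 pos [0.6069 0.0294 0.05  ] jaw 80.6 f [-0.7 -0.3 -0.6] w 0.087 | shift [ 1.92  0.06 -0.07] turn 0.001 level [-0.     0.    -0.001]
```

Emit:
play_rows:
  targets:
    - {"claw": 0, "linear": [0.5, 0.05, -0.07], "rotation": [0, 0, 0]}
    - {"claw": 0, "linear": [0.5, 0, 0], "rotation": [0, 0, 0]}
    - {"claw": 0, "linear": [0.5, 0, 0], "rotation": [0, 0, 0]}
    - {"claw": 0, "linear": [0.25, 0, 0], "rotation": [0, 0, 0]}
    - {"claw": 0, "linear": [0, 0, 0], "rotation": [0, 0, 0]}

```text
time: 27.95
position: [0.605, 0.0269, 0.0017]
tool_rot: [-1.086, 1.284, 1.087]
ft_force: [-0.1, 0.3, -0.8]
grip_width: 1.002
```

```bash
python3 go.py .605 .028 .002 80.5
```

```text
t27.95 pos [0.605  0.0269 0.0017] jaw 80.5 f [-0.1  0.3 -0.8] w 0.087 | shift [-0.01  0.01  0.04] turn 0.000 level [-0.    -0.    -0.001]
```

Emit:
play_rows:
  targets:
    - {"claw": 1, "linear": [0, 0, 0], "rotation": [0, 0, 0]}
    - {"claw": 1, "linear": [0, 0, 0], "rotation": [0, 0, 0]}
    - {"claw": 1, "linear": [0, 0, 0], "rotation": [0, 0, 0]}
    - {"claw": 1, "linear": [0, 0, 0], "rotation": [0, 0, 0]}
    - {"claw": 1, "linear": [0, 0, 0], "rotation": [0, 0, 0]}
    - {"claw": 1, "linear": [0, 0, 0], "rotation": [0, 0, 0]}
    - {"claw": 1, "linear": [0, 0, 0], "rotation": [0, 0, 0]}
    - {"claw": 1, "linear": [0, 0, 0], "rotation": [0, 0, 0]}
    - {"claw": 1, "linear": [0, 0, 0], "rotation": [0, 0, 0]}
    - {"claw": 1, "linear": [0, 0, 0], "rotation": [0, 0, 0]}

```text
time: 28.78
position: [0.6056, 0.0267, 0.0023]
tool_rot: [-1.086, 1.283, 1.086]
ft_force: [0.3, 0.5, 0.1]
grip_width: 0.57
```

Emit:
play_rows:
  targets:
    - {"claw": 1, "linear": [-0.4, 0, 0], "rotation": [0, 0, 0]}
    - {"claw": 1, "linear": [-0.9, 0, 0], "rotation": [0, 0, 0]}
    - {"claw": 1, "linear": [-1, 0, 0], "rotation": [0, 0, 0]}
    - {"claw": 1, "linear": [-1, 0, 0], "rotation": [0, 0, 0]}
    - {"claw": 1, "linear": [-1, 0, 0], "rotation": [0, 0, 0]}
    - {"claw": 1, "linear": [-1, 0, 0], "rotation": [0, 0, 0]}
    - {"claw": 1, "linear": [-0.7, 0, 0], "rotation": [0, 0, 0]}

```text
time: 29.37
position: [0.6004, 0.0257, 0.1557]
tool_rot: [-1.081, 1.296, 1.092]
ft_force: [0.4, 0.2, -1.7]
grip_width: 0.57
```

```bash
python3 go.py .526 .2797 .15 80.5
```

```text
t29.37 pos [0.6004 0.0257 0.1557] jaw 80.4 f [ 0.4  0.2 -1.7] w 0.050 | shift [0.24 4.63 9.52] turn -0.001 level [-0.    -0.003 -0.008]
```

Emit:
play_rows:
  targets:
    - {"claw": 1, "linear": [0, 0.3, 0.5], "rotation": [0, 0, -0.008]}
    - {"claw": 1, "linear": [0, 0.5, 0.9], "rotation": [0, 0, 0]}
    - {"claw": 1, "linear": [0, 0.5, 1], "rotation": [0, 0, 0]}
    - {"claw": 1, "linear": [0, 0.5, 1], "rotation": [0, 0, 0]}
    - {"claw": 1, "linear": [0, 0.5, 1], "rotation": [0, 0, 0]}
    - {"claw": 1, "linear": [0, 0.5, 1], "rotation": [0, 0, 0]}
    - {"claw": 1, "linear": [0, 0.5, 1], "rotation": [0, 0, 0]}
    - {"claw": 1, "linear": [0, 0.5, 1], "rotation": [0, 0, 0]}
    - {"claw": 1, "linear": [0, 0.5, 1], "rotation": [0, 0, 0]}
    - {"claw": 1, "linear": [0, 0.3, 0.9], "rotation": [0, 0, 0]}

```text
time: 30.2
position: [0.5314, 0.2725, 0.1699]
tool_rot: [-1.08, 1.28, 1.054]
ft_force: [-1.2, 0.2, -1.5]
grip_width: 0.57
```

```bash
python3 go.py .526 .2797 .043 80.5
```

```text
t30.20 pos [0.5314 0.2725 0.1699] jaw 79.2 f [-1.2  0.2 -1.5] w 0.050 | shift [5.07 0.36 0.25] turn -0.015 level [-0.    -0.     0.012]
```

Emit:
play_rows:
  targets:
    - {"claw": 1, "linear": [0, 0.36, 0.25], "rotation": [-0.015, 0, 0.012]}
    - {"claw": 1, "linear": [0.8, 0, 0], "rotation": [0, 0, 0]}
    - {"claw": 1, "linear": [0.9, 0, 0], "rotation": [0, 0, 0]}
    - {"claw": 1, "linear": [0.8, 0, 0], "rotation": [0, 0, 0]}
    - {"claw": 1, "linear": [0.7, 0, 0], "rotation": [0, 0, 0]}
    - {"claw": 1, "linear": [0, 0, 0], "rotation": [0, 0, 0]}

```text
time: 30.7
position: [0.521, 0.2879, 0.0919]
tool_rot: [-1.096, 1.273, 1.101]
ft_force: [-1.9, -0.6, -2.2]
grip_width: 0.569
```

```bash
python3 go.py .526 .2797 .043 80.5
```

```text
t30.70 pos [0.521  0.2879 0.0919] jaw 81.5 f [-1.9 -0.6 -2.2] w 0.049 | shift [ 1.95 -0.25 -0.3 ] turn 0.011 level [-0.     0.003 -0.   ]
```

Emit:
play_rows:
  targets:
    - {"claw": 1, "linear": [0.2, -0.24, -0.28], "rotation": [0.011, 0.003, 0]}
    - {"claw": 1, "linear": [0.6, 0, 0], "rotation": [0, 0, 0]}
    - {"claw": 1, "linear": [0.6, 0, 0], "rotation": [0, 0, 0]}
    - {"claw": 1, "linear": [0.3, 0, 0], "rotation": [0, 0, 0]}
    - {"claw": 1, "linear": [0, 0, 0], "rotation": [0, 0, 0]}

```text
time: 31.12
position: [0.5311, 0.2749, 0.0532]
tool_rot: [-1.082, 1.283, 1.078]
ft_force: [0.1, -0.6, -2.1]
grip_width: 0.571
```

```bash
python3 go.py .526 .2797 .0425 80.5
```

```text
t31.12 pos [0.5311 0.2749 0.0532] jaw 80.1 f [ 0.1 -0.6 -2.1] w 0.050 | shift [0.43 0.23 0.15] turn -0.005 level [0.    0.    0.003]
```

Emit:
play_rows:
  targets:
    - {"claw": 1, "linear": [0.25, 0.15, 0.1], "rotation": [0, 0, 0]}
    - {"claw": 1, "linear": [0.12, 0, 0], "rotation": [0, 0, 0]}
    - {"claw": 1, "linear": [0, 0, 0], "rotation": [0, 0, 0]}

```text
time: 31.37
position: [0.53, 0.2774, 0.046]
tool_rot: [-1.081, 1.281, 1.074]
ft_force: [-0.4, -1.6, -1.0]
grip_width: 0.569
```

```bash
python3 go.py .526 .2797 .0425 80.5
```

```text
t31.37 pos [0.53   0.2774 0.046 ] jaw 79.9 f [-0.4 -1.6 -1. ] w 0.050 | shift [0.14 0.17 0.06] turn -0.006 level [0.    0.001 0.004]
```

Emit:
play_rows:
  targets:
    - {"claw": 1, "linear": [0.14, 0.1, 0], "rotation": [0, 0, 0]}
    - {"claw": 1, "linear": [0.04, 0, 0], "rotation": [0, 0, 0]}
    - {"claw": 0, "linear": [0, 0, 0], "rotation": [0, 0, 0]}
    - {"claw": 0, "linear": [0, 0, 0], "rotation": [0, 0, 0]}
    - {"claw": 0, "linear": [0, 0, 0], "rotation": [0, 0, 0]}
    - {"claw": 0, "linear": [0, 0, 0], "rotation": [0, 0, 0]}
    - {"claw": 0, "linear": [0, 0, 0], "rotation": [0, 0, 0]}
    - {"claw": 0, "linear": [0, 0, 0], "rotation": [0, 0, 0]}
    - {"claw": 0, "linear": [0, 0, 0], "rotation": [0, 0, 0]}
    - {"claw": 0, "linear": [-0.2, 0, 0], "rotation": [0, 0, 0]}

```text
time: 32.2
position: [0.5288, 0.2797, 0.0492]
tool_rot: [-1.081, 1.275, 1.074]
ft_force: [0.5, -0.5, -0.1]
grip_width: 0.99
```

Emit:
play_rows:
  targets:
    - {"claw": 0, "linear": [-0.6, 0, 0], "rotation": [0, 0, 0]}
    - {"claw": 0, "linear": [-1, 0, 0], "rotation": [0, 0, 0]}
    - {"claw": 0, "linear": [-1, 0, 0], "rotation": [0, 0, 0]}
    - {"claw": 0, "linear": [-1, 0, 0], "rotation": [0, 0, 0]}
    - {"claw": 0, "linear": [-1, 0, 0], "rotation": [0, 0, 0]}
    - {"claw": 0, "linear": [0, 0, 0], "rotation": [0, 0, 0]}

```text
time: 32.7
position: [0.5265, 0.2781, 0.1697]
tool_rot: [-1.081, 1.279, 1.074]
ft_force: [1.9, -0.3, 1.4]
grip_width: 0.998
```

```bash
python3 go.py .5067 -.2384 .15 90
```

```text
t32.70 pos [0.5265 0.2781 0.1697] jaw 79.9 f [ 1.9 -0.3  1.4] w 0.087 | shift [  0.75  -2.82 -20.48] turn -0.112 level [-0.     0.002  0.005]
```

Emit:
play_rows:
  targets:
    - {"claw": 0, "linear": [0, -0.25, -0.5], "rotation": [-0.06, 0, 0]}
    - {"claw": 0, "linear": [0, -0.1, -0.9], "rotation": [-0.05, 0, 0]}
    - {"claw": 0, "linear": [0, -0.07, -1], "rotation": [0, 0, 0]}
    - {"claw": 0, "linear": [0, -0.07, -1], "rotation": [0, 0, 0]}
    - {"claw": 0, "linear": [0, -0.07, -1], "rotation": [0, 0, 0]}
    - {"claw": 0, "linear": [0, -0.07, -1], "rotation": [0, 0, 0]}
    - {"claw": 0, "linear": [0, -0.07, -1], "rotation": [0, 0, 0]}
    - {"claw": 0, "linear": [0, -0.07, -1], "rotation": [0, 0, 0]}
    - {"claw": 0, "linear": [0, -0.07, -1], "rotation": [0, 0, 0]}
    - {"claw": 0, "linear": [0, -0.07, -1], "rotation": [0, 0, 0]}

```text
time: 33.53
position: [0.5474, 0.042, 0.1711]
tool_rot: [-1.224, 1.183, 1.219]
ft_force: [-0.1, -0.2, -0.9]
grip_width: 0.998
```

Emit:
play_rows:
  targets:
    - {"claw": 0, "linear": [0, -0.07, -1], "rotation": [0, 0, 0]}
    - {"claw": 0, "linear": [0, -0.07, -1], "rotation": [0, 0, 0]}
    - {"claw": 0, "linear": [0, -0.07, -1], "rotation": [0, 0, 0]}
    - {"claw": 0, "linear": [0, -0.07, -1], "rotation": [0, 0, 0]}
    - {"claw": 0, "linear": [0, -0.07, -1], "rotation": [0, 0, 0]}
    - {"claw": 0, "linear": [0, -0.07, -1], "rotation": [0, 0, 0]}
    - {"claw": 0, "linear": [0, -0.07, -1], "rotation": [0, 0, 0]}
    - {"claw": 0, "linear": [0, -0.07, -1], "rotation": [0, 0, 0]}
    - {"claw": 0, "linear": [0, -0.07, -1], "rotation": [0, 0, 0]}
    - {"claw": 0, "linear": [0, 0, -0.5], "rotation": [0, 0, 0]}

```text
time: 34.37
position: [0.5656, -0.2107, 0.1688]
tool_rot: [-1.221, 1.184, 1.216]
ft_force: [-0.2, 0.1, -0.2]
grip_width: 1.004
```

```bash
python3 go.py .5067 -.2384 .15 90; python3 - <<'E'
from h import *
C=cam('wrist');im=get_image('wrist');hsv=cv2.cvtColor(im,cv2.COLOR_BGR2HSV)
print(proj(C,(.5067,-.2384,.043)))
g=cv2.resize(im[:260],None,fx=.7,fy=.7)
t=get_image('top')[105:250,70:210]
k=g.shape[0]/145
cv2.imwrite('pics/w8.png',np.hstack([g,cv2.resize(t,(int(140*k),g.shape[0]))]))
cv2.imwrite('raw8.png',im)
E
```

```text
t34.37 pos [ 0.5656 -0.2107  0.1688] jaw 91.0 f [-0.2  0.1 -0.2] w 0.087 | shift [ 0.71  2.38 -1.07] turn 0.011 level [-0.     0.006  0.009]
[245.74142899 121.47829722]
```

View pics/w8.png

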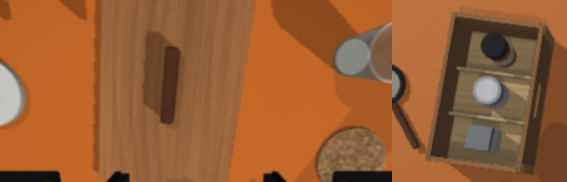

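The top inset shows black cap far, tin middle and grey cap near, all upright. The handle is at (243,121) in the wrist view against a predicted (246,121). Next is its precise pose and angle.

```bash
python3 - <<'E'
from h import *
C=cam('wrist');im=cv2.imread('raw8.png');hsv=cv2.cvtColor(im,cv2.COLOR_BGR2HSV)
print(hsv[121,243],hsv[100,215],hsv[121,200])
roi=np.zeros(im.shape[:2],np.uint8);roi[55:185,200:270]=1
for th in(60,75,90):
    m=((hsv[...,2]<th)&(hsv[...,1]>0)).astype(np.uint8)*roi
    c=max(cv2.findContours(m,0,2)[0],key=cv2.contourArea);print(th,cv2.minAreaRect(c))
# handle top face ends picked from view
a=onz(C,173/.7,47/.7,.043);b=onz(C,167/.7,123/.7,.043)
print('ends',a.round(4),b.round(4),'len',np.linalg.norm(a-b),'mid',((a+b)/2).round(4),'yaw',np.degrees(np.arctan2(*(b-a)[1::-1])))
# lid long edges at z=.013
e=[onz(C,u/.7,v/.7,.013) for u,v in((98,20),(98,170),(254,10),(230,170))]
for i in(0,2):print('edge yaw',np.degrees(np.arctan2(*(e[i+1]-e[i])[1::-1])),e[i].round(3),e[i+1].round(3))
E
```

```text
[ 10 158  79] [ 14 154 106] [ 13 155 145]Traceback (most recent call last):
  File "<stdin>", line 7, in <module>
ValueError: max() iterable argument is empty
```

```bash
python3 - <<'E'
from h import *
C=cam('wrist')
a=onz(C,173/.7,47/.7,.043);b=onz(C,167/.7,123/.7,.043)
print('ends',a.round(4),b.round(4),'len',np.linalg.norm(a-b),'mid',((a+b)/2).round(4),'yaw',np.degrees(np.arctan2(*(b-a)[1::-1])))
e=[onz(C,u/.7,v/.7,.013) for u,v in((98,20),(98,170),(254,10),(230,170))]
for i in(0,2):print('edge yaw',np.degrees(np.arctan2(*(e[i+1]-e[i])[1::-1])),e[i].round(3),e[i+1].round(3))
im=cv2.imread('raw8.png');hsv=cv2.cvtColor(im,cv2.COLOR_BGR2HSV)
m=((hsv[...,2]<92)).astype(np.uint8);m[:55]=0;m[185:]=0;m[:,:222]=0;m[:,268:]=0
c=max(cv2.findContours(m,0,2)[0],key=cv2.contourArea);r=cv2.minAreaRect(c);print(r,onz(C,*r[0],.035).round(4))
E
```

```text
ends [ 0.4641 -0.2367  0.043 ] [ 0.5513 -0.2447  0.043 ] len 0.08754690047271421 mid [ 0.5077 -0.2407  0.043 ] yaw -5.229909077031621
edge yaw -4.720936437195716 [ 0.432 -0.329  0.013] [ 0.624 -0.345  0.013]
edge yaw -5.238112466109429 [ 0.418 -0.141  0.013] [ 0.622 -0.16   0.013]
((242.2235107421875, 121.0941162109375), (21.475017547607422, 110.13616943359375), 4.39870548248291) [ 0.5061 -0.2417  0.035 ]
```

Emit:
play_rows:
  targets:
    - {"claw": 0, "linear": [0, 0.8, -0.35], "rotation": [0.06, 0.006, 0.009]}
    - {"claw": 0, "linear": [0, 0.8, -0.4], "rotation": [0.007, 0, 0]}
    - {"claw": 0, "linear": [0, 0.7, -0.4], "rotation": [0, 0, 0]}
    - {"claw": 0, "linear": [0, 0, 0], "rotation": [0, 0, 0]}
    - {"claw": 0, "linear": [0.9, 0, 0], "rotation": [0, 0, 0]}
    - {"claw": 0, "linear": [0.9, 0, 0], "rotation": [0, 0, 0]}
    - {"claw": 0, "linear": [0.9, 0, 0], "rotation": [0, 0, 0]}
    - {"claw": 0, "linear": [0.7, 0, 0], "rotation": [0, 0, 0]}
    - {"claw": 0, "linear": [0, 0, 0], "rotation": [0, 0, 0]}

```text
time: 35.22
position: [0.5096, -0.2227, 0.0811]
tool_rot: [-1.144, 1.237, 1.15]
ft_force: [-0.8, 0.2, 0.1]
grip_width: 1.0
```

```bash
python3 go.py .507 -.241 -.014 84.9
```

```text
t35.22 pos [ 0.5096 -0.2227  0.0811] jaw 85.3 f [-0.8  0.2  0.1] w 0.087 | shift [ 3.8   0.06 -0.77] turn 0.004 level [-0.     0.006  0.002]
```

Emit:
play_rows:
  targets:
    - {"claw": 0, "linear": [0, 0.05, -0.75], "rotation": [0.004, 0.006, 0.002]}
    - {"claw": 0, "linear": [0.8, 0, 0], "rotation": [0, 0, 0]}
    - {"claw": 0, "linear": [0.8, 0, 0], "rotation": [0, 0, 0]}
    - {"claw": 0, "linear": [0.7, 0, 0], "rotation": [0, 0, 0]}
    - {"claw": 0, "linear": [0, 0, 0], "rotation": [0, 0, 0]}

```text
time: 35.63
position: [0.5125, -0.2403, 0.0263]
tool_rot: [-1.153, 1.242, 1.143]
ft_force: [-0.7, 0.4, 0.3]
grip_width: 1.003
```

```bash
python3 go.py .507 -.241 -.014 84.9
```

```text
t35.63 pos [ 0.5125 -0.2403  0.0263] jaw 85.3 f [-0.7  0.4  0.3] w 0.087 | shift [ 1.61  0.23 -0.05] turn 0.005 level [ 0.    -0.001  0.005]
```

Emit:
play_rows:
  targets:
    - {"claw": 0, "linear": [0.5, 0.2, -0.05], "rotation": [0.005, 0, 0.005]}
    - {"claw": 0, "linear": [0.5, 0, 0], "rotation": [0, 0, 0]}
    - {"claw": 0, "linear": [0.4, 0, 0], "rotation": [0, 0, 0]}
    - {"claw": 0, "linear": [0, 0, 0], "rotation": [0, 0, 0]}

```text
time: 35.97
position: [0.5105, -0.2424, -0.0075]
tool_rot: [-1.147, 1.249, 1.139]
ft_force: [0.0, -0.4, -0.1]
grip_width: 1.001
```

```bash
python3 go.py .507 -.241 -.014 84.9
```

```text
t35.97 pos [ 0.5105 -0.2424 -0.0075] jaw 84.9 f [ 0.  -0.4 -0.1] w 0.087 | shift [0.26 0.15 0.04] turn -0.000 level [ 0.    -0.001  0.003]
```

Emit:
play_rows:
  targets:
    - {"claw": 0, "linear": [0.2, 0.13, 0.04], "rotation": [0, 0, 0.003]}
    - {"claw": 0, "linear": [0, 0, 0], "rotation": [0, 0, 0]}
    - {"claw": 1, "linear": [0, 0, 0], "rotation": [0, 0, 0]}
    - {"claw": 1, "linear": [0, 0, 0], "rotation": [0, 0, 0]}
    - {"claw": 1, "linear": [0, 0, 0], "rotation": [0, 0, 0]}
    - {"claw": 1, "linear": [0, 0, 0], "rotation": [0, 0, 0]}
    - {"claw": 1, "linear": [0, 0, 0], "rotation": [0, 0, 0]}
    - {"claw": 1, "linear": [0, 0, 0], "rotation": [0, 0, 0]}
    - {"claw": 1, "linear": [0, 0, 0], "rotation": [0, 0, 0]}
    - {"claw": 1, "linear": [0, 0, 0], "rotation": [0, 0, 0]}
  newtons: 50

```text
time: 36.8
position: [0.5091, -0.2417, -0.0107]
tool_rot: [-1.147, 1.25, 1.14]
ft_force: [0.4, 0.1, 0.3]
grip_width: 0.481
```

Emit:
play_rows:
  targets:
    - {"claw": 1, "linear": [0, 0, 0], "rotation": [0, 0, 0]}
    - {"claw": 1, "linear": [0, 0, 0], "rotation": [0, 0, 0]}
    - {"claw": 1, "linear": [0, 0, 0], "rotation": [0, 0, 0]}
    - {"claw": 1, "linear": [0, 0, 0], "rotation": [0, 0, 0]}
    - {"claw": 1, "linear": [0, 0, 0], "rotation": [0, 0, 0]}
    - {"claw": 1, "linear": [0, 0, 0], "rotation": [0, 0, 0]}
    - {"claw": 1, "linear": [0, 0, 0], "rotation": [0, 0, 0]}

```text
time: 37.38
position: [0.5091, -0.2418, -0.0107]
tool_rot: [-1.146, 1.25, 1.139]
ft_force: [-0.8, 0.4, -0.1]
grip_width: 0.179
```

```bash
python3 go.py .507 -.241 .16 84.9
```

```text
t37.38 pos [ 0.5091 -0.2418 -0.0107] jaw 84.8 f [-0.8  0.4 -0.1] w 0.016 | shift [-6.83  0.07  0.01] turn -0.001 level [-0.    -0.002  0.002]
```

Held at 16 mm, the handle width. Lifting the lid.

Emit:
play_rows:
  targets:
    - {"claw": 1, "linear": [-0.3, 0, 0], "rotation": [0, 0, 0]}
    - {"claw": 1, "linear": [-0.6, 0, 0], "rotation": [0, 0, 0]}
    - {"claw": 1, "linear": [-0.8, 0, 0], "rotation": [0, 0, 0]}
    - {"claw": 1, "linear": [-0.9, 0, 0], "rotation": [0, 0, 0]}
    - {"claw": 1, "linear": [-0.9, 0, 0], "rotation": [0, 0, 0]}
    - {"claw": 1, "linear": [-0.9, 0, 0], "rotation": [0, 0, 0]}
    - {"claw": 1, "linear": [-0.9, 0, 0], "rotation": [0, 0, 0]}
    - {"claw": 1, "linear": [-0.9, 0, 0], "rotation": [0, 0, 0]}
    - {"claw": 1, "linear": [-0.5, 0, 0], "rotation": [0, 0, 0]}
    - {"claw": 1, "linear": [0, 0, 0], "rotation": [-0.04, 0, 0]}

```text
time: 38.22
position: [0.5014, -0.2394, 0.1612]
tool_rot: [-1.182, 1.231, 1.199]
ft_force: [0.9, -0.1, -3.1]
grip_width: 0.179
```

```bash
python3 go.py .528 .2785 .16 80.5
```

```text
t38.22 pos [ 0.5014 -0.2394  0.1612] jaw 88.4 f [ 0.9 -0.1 -3.1] w 0.016 | shift [ 0.04 -0.49 20.74] turn 0.088 level [-0.     0.    -0.008]
```

Emit:
play_rows:
  targets:
    - {"claw": 1, "linear": [0, 0, 0.3], "rotation": [0.03, 0, -0.008]}
    - {"claw": 1, "linear": [0, 0.05, 0.6], "rotation": [0.03, 0, 0]}
    - {"claw": 1, "linear": [0, 0.1, 0.9], "rotation": [0.028, 0, 0]}
    - {"claw": 1, "linear": [0, 0.1, 1], "rotation": [0, 0, 0]}
    - {"claw": 1, "linear": [0, 0.12, 1], "rotation": [0, 0, 0]}
    - {"claw": 1, "linear": [0, 0.12, 1], "rotation": [0, 0, 0]}
    - {"claw": 1, "linear": [0, 0.12, 1], "rotation": [0, 0, 0]}
    - {"claw": 1, "linear": [0, 0.12, 1], "rotation": [0, 0, 0]}
    - {"claw": 1, "linear": [0, 0.12, 1], "rotation": [0, 0, 0]}
    - {"claw": 1, "linear": [0, 0.12, 1], "rotation": [0, 0, 0]}

```text
time: 39.05
position: [0.5057, -0.0206, 0.1619]
tool_rot: [-1.072, 1.299, 1.069]
ft_force: [0.4, 0.7, -2.4]
grip_width: 0.18
```

```bash
python3 go.py .528 .2785 .16 80.5
```

```text
t39.05 pos [ 0.5057 -0.0206  0.1619] jaw 79.2 f [ 0.4  0.7 -2.4] w 0.016 | shift [1.000e-02 1.360e+00 1.192e+01] turn -0.014 level [-0.    -0.004 -0.002]
```

Emit:
play_rows:
  targets:
    - {"claw": 1, "linear": [0, 0.15, 1], "rotation": [-0.014, 0, 0]}
    - {"claw": 1, "linear": [0, 0.15, 1], "rotation": [0, 0, 0]}
    - {"claw": 1, "linear": [0, 0.15, 1], "rotation": [0, 0, 0]}
    - {"claw": 1, "linear": [0, 0.15, 1], "rotation": [0, 0, 0]}
    - {"claw": 1, "linear": [0, 0.15, 1], "rotation": [0, 0, 0]}
    - {"claw": 1, "linear": [0, 0.15, 1], "rotation": [0, 0, 0]}
    - {"claw": 1, "linear": [0, 0.15, 1], "rotation": [0, 0, 0]}
    - {"claw": 1, "linear": [0, 0.15, 1], "rotation": [0, 0, 0]}
    - {"claw": 1, "linear": [0, 0.15, 1], "rotation": [0, 0, 0]}
    - {"claw": 1, "linear": [0, 0.15, 1], "rotation": [0, 0, 0]}

```text
time: 39.88
position: [0.5039, 0.2401, 0.1585]
tool_rot: [-1.087, 1.3, 1.087]
ft_force: [1.0, 0.4, -2.4]
grip_width: 0.178
```

```bash
python3 go.py .528 .2785 .16 80.5
```

```text
t39.88 pos [0.5039 0.2401 0.1585] jaw 80.4 f [ 1.   0.4 -2.4] w 0.016 | shift [-0.09 -0.69  1.68] turn -0.002 level [ 0.    -0.008 -0.006]
```

Emit:
play_rows:
  targets:
    - {"claw": 1, "linear": [0, -0.35, 0.8], "rotation": [0, -0.008, -0.006]}
    - {"claw": 1, "linear": [0, -0.33, 0.7], "rotation": [0, 0, 0]}
    - {"claw": 1, "linear": [0, 0, 0], "rotation": [0, 0, 0]}
    - {"claw": 1, "linear": [0, 0, 0], "rotation": [0, 0, 0]}

```text
time: 40.22
position: [0.523, 0.2831, 0.156]
tool_rot: [-1.091, 1.284, 1.096]
ft_force: [0.4, -1.3, -3.5]
grip_width: 0.178
```

```bash
python3 go.py .528 .2785 .16 80.5
```

```text
t40.22 pos [0.523  0.2831 0.156 ] jaw 81.0 f [ 0.4 -1.3 -3.5] w 0.016 | shift [-0.16 -0.23 -0.15] turn 0.005 level [-0.    -0.001 -0.003]
```

Emit:
play_rows:
  targets:
    - {"claw": 1, "linear": [0, -0.2, -0.14], "rotation": [0.005, 0, -0.003]}
    - {"claw": 1, "linear": [0, 0, 0], "rotation": [0, 0, 0]}
    - {"claw": 1, "linear": [0, 0, 0], "rotation": [0, 0, 0]}

```text
time: 40.47
position: [0.5267, 0.2762, 0.1552]
tool_rot: [-1.087, 1.288, 1.085]
ft_force: [-0.3, -0.9, -3.7]
grip_width: 0.181
```

```bash
python3 go.py .528 .2785 .0965 80.5; python3 - <<'E'
from h import *
s=get_state();p=np.array(s['position']);M=R.from_rotvec(s['tool_rot']).as_matrix()
C=cam('scene');im=get_image('scene');W=cam('wrist');iw=get_image('wrist')
x0,y0,f=250,60,3.2
g=cv2.resize(im[y0:y0+170,x0:x0+200],None,fx=f,fy=f,interpolation=cv2.INTER_CUBIC)
ax,ay=-M[:,1],M[:,2];top=p+M[:,0]*-.0237
for sx in(-.14,.14):
  for sy in(-.092,.092):
    q=top+sx*ax+sy*ay;u=(proj(C,q)-[x0,y0]+.5)*f
    cv2.drawMarker(g,tuple(int(v) for v in u),(255,255,0),0,12,1)
    print('w',proj(W,q).round(0))
for sx in(-.129,.129):
    q=np.array([.526,.2797])+sx*np.array([.986,-.165])-.081*np.array([.165,.986]);u=(proj(C,(*q,.112))-[x0,y0]+.5)*f
    cv2.drawMarker(g,tuple(int(v) for v in u),(0,0,255),0,12,1)
w=cv2.resize(iw,None,fx=.27,fy=.27);g[:w.shape[0],:w.shape[1]]=w
cv2.imwrite('pics/s9.png',g)
E
```

```text
t40.47 pos [0.5267 0.2762 0.1552] jaw 80.4 f [-0.3 -0.9 -3.7] w 0.016 | shift [ 2.35 -0.04  0.11] turn -0.001 level [ 0.    -0.003 -0.001]
w [ 44. -79.]
w [516. -79.]
w [121. 484.]
w [439. 484.]
```

View pics/s9.png

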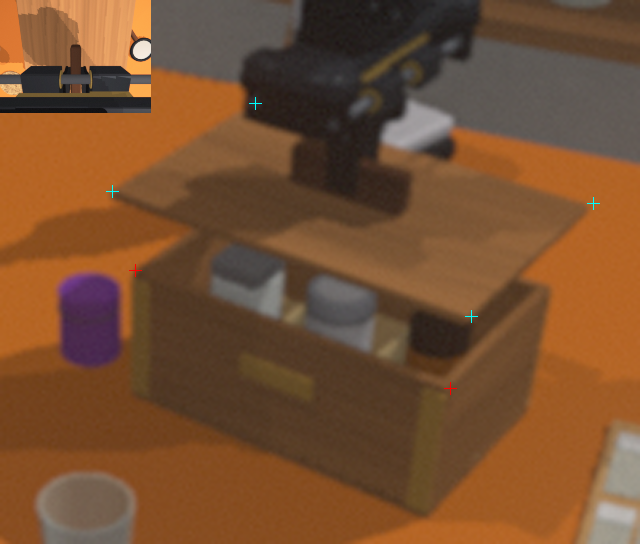

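The lid corners match the prediction to within about 2 mm: near corner seen at (470,318) against (471,316), left at (117,195) against (112,191). All three containers are below the lid. Lowering.

Emit:
play_rows:
  targets:
    - {"claw": 1, "linear": [0.2, 0, 0.1], "rotation": [0, -0.003, 0]}
    - {"claw": 1, "linear": [0.5, 0, 0], "rotation": [0, 0, 0]}
    - {"claw": 1, "linear": [0.5, 0, 0], "rotation": [0, 0, 0]}
    - {"claw": 1, "linear": [0.4, 0, 0], "rotation": [0, 0, 0]}
    - {"claw": 1, "linear": [0, 0, 0], "rotation": [0, 0, 0]}

```text
time: 40.98
position: [0.5276, 0.2772, 0.1124]
tool_rot: [-1.081, 1.283, 1.084]
ft_force: [-0.8, -0.7, -3.9]
grip_width: 0.179
```

```bash
python3 go.py .527 .279 .0965 80.5
```

```text
t40.98 pos [0.5276 0.2772 0.1124] jaw 80.3 f [-0.8 -0.7 -3.9] w 0.016 | shift [0.64 0.04 0.06] turn -0.003 level [-0.     0.002 -0.   ]
```

Emit:
play_rows:
  targets:
    - {"claw": 1, "linear": [0.3, 0.04, 0.06], "rotation": [0, 0, 0]}
    - {"claw": 1, "linear": [0.2, 0, 0], "rotation": [0, 0, 0]}
    - {"claw": 1, "linear": [0, 0, 0], "rotation": [0, 0, 0]}

```text
time: 41.23
position: [0.5262, 0.2786, 0.0976]
tool_rot: [-1.081, 1.285, 1.085]
ft_force: [-0.5, -0.8, -3.0]
grip_width: 0.179
```

```bash
python3 go.py .527 .279 .0965 80.5
```

```text
t41.23 pos [0.5262 0.2786 0.0976] jaw 80.2 f [-0.5 -0.8 -3. ] w 0.016 | shift [ 0.04 -0.03  0.02] turn -0.003 level [ 0.     0.001 -0.001]
```

Emit:
play_rows:
  targets:
    - {"claw": 1, "linear": [0.05, 0, 0], "rotation": [0, 0, 0]}
    - {"claw": 1, "linear": [0.04, 0, 0], "rotation": [0, 0, 0]}
    - {"claw": 1, "linear": [0, 0, 0], "rotation": [0, 0, 0]}

```text
time: 41.48
position: [0.5267, 0.279, 0.0969]
tool_rot: [-1.082, 1.283, 1.085]
ft_force: [0.4, 0.5, -3.2]
grip_width: 0.179
```

```bash
python3 go.py .527 .279 .0965 80.5
```

```text
t41.48 pos [0.5267 0.279  0.0969] jaw 80.3 f [ 0.4  0.5 -3.2] w 0.016 | shift [ 0.02 -0.01  0.  ] turn -0.002 level [-0.     0.001 -0.   ]
```

Emit:
play_rows:
  targets:
    - {"claw": 1, "linear": [0.06, 0, 0], "rotation": [0, 0, 0]}
    - {"claw": 1, "linear": [0.06, 0, 0], "rotation": [0, 0, 0]}
    - {"claw": 1, "linear": [0, 0, 0], "rotation": [0, 0, 0]}

```text
time: 41.73
position: [0.5275, 0.2795, 0.0969]
tool_rot: [-1.081, 1.281, 1.084]
ft_force: [0.5, -1.1, -2.3]
grip_width: 0.179
```

```bash
python3 go.py .527 .279 .0965 80.5
```

```text
t41.73 pos [0.5275 0.2795 0.0969] jaw 80.3 f [ 0.5 -1.1 -2.3] w 0.016 | shift [ 0.02  0.02 -0.02] turn -0.003 level [-0.     0.003  0.001]
```

The lid weight is starting to transfer at seated height. Releasing and rising.

Emit:
play_rows:
  targets:
    - {"claw": 0, "linear": [0.05, 0, 0], "rotation": [0, 0, 0]}
    - {"claw": 0, "linear": [0, 0, 0], "rotation": [0, 0, 0]}
    - {"claw": 0, "linear": [0, 0, 0], "rotation": [0, 0, 0]}
    - {"claw": 0, "linear": [0, 0, 0], "rotation": [0, 0, 0]}
    - {"claw": 0, "linear": [0, 0, 0], "rotation": [0, 0, 0]}
    - {"claw": 0, "linear": [0, 0, 0], "rotation": [0, 0, 0]}
    - {"claw": 0, "linear": [0, 0, 0], "rotation": [0, 0, 0]}
    - {"claw": 0, "linear": [0, 0, 0], "rotation": [0, 0, 0]}
    - {"claw": 0, "linear": [0, 0, 0], "rotation": [0, 0, 0]}
    - {"claw": 0, "linear": [0, 0, 0], "rotation": [0, 0, 0]}

```text
time: 42.57
position: [0.53, 0.281, 0.0969]
tool_rot: [-1.08, 1.274, 1.083]
ft_force: [0.1, -1.0, 0.5]
grip_width: 0.852
```

Emit:
play_rows:
  targets:
    - {"claw": 0, "linear": [-0.5, 0, 0], "rotation": [0, 0, 0]}
    - {"claw": 0, "linear": [-1, 0, 0], "rotation": [0, 0, 0]}
    - {"claw": 0, "linear": [-1, 0, 0], "rotation": [0, 0, 0]}
    - {"claw": 0, "linear": [-1, 0, 0], "rotation": [0, 0, 0]}
    - {"claw": 0, "linear": [0, 0, -1], "rotation": [0, 0, 0]}
    - {"claw": 0, "linear": [0, 0, -1], "rotation": [0, 0, 0]}
    - {"claw": 0, "linear": [0, 0, -1], "rotation": [0, 0, 0]}
    - {"claw": 0, "linear": [0, 0, -1], "rotation": [0, 0, 0]}
    - {"claw": 0, "linear": [0, 0, -1], "rotation": [0, 0, 0]}
    - {"claw": 0, "linear": [0, 0, -1], "rotation": [0, 0, 0]}

```text
time: 43.4
position: [0.5043, 0.1348, 0.1958]
tool_rot: [-1.088, 1.261, 1.09]
ft_force: [-0.3, 0.2, 0.0]
grip_width: 1.002
```

Emit:
play_rows:
  targets:
    - {"claw": 0, "linear": [0, 0, -1], "rotation": [0, 0, 0]}
    - {"claw": 0, "linear": [0, 0, -1], "rotation": [0, 0, 0]}
    - {"claw": 0, "linear": [0, 0, -1], "rotation": [0, 0, 0]}
    - {"claw": 0, "linear": [0, 0, -1], "rotation": [0, 0, 0]}
    - {"claw": 0, "linear": [0, 0, -1], "rotation": [0, 0, 0]}
    - {"claw": 0, "linear": [0, 0, -1], "rotation": [0, 0, 0]}
    - {"claw": 0, "linear": [0, 0, -1], "rotation": [0, 0, 0]}
    - {"claw": 0, "linear": [0, 0, -0.5], "rotation": [0, 0, 0]}
    - {"claw": 0, "linear": [0, 0, 0], "rotation": [0, 0, 0]}

```text
time: 44.15
position: [0.4731, -0.0668, 0.2033]
tool_rot: [-1.081, 1.252, 1.076]
ft_force: [0.2, -0.9, 0.1]
grip_width: 0.999
```

```bash
python3 - <<'E'
from h import *
ax=np.array([.986,-.165]);ay=np.array([.165,.986]);o=np.array([.526,.2797])
out=[]
for n,(x0,y0,w,h) in dict(scene=(265,80,185,150),top=(80,100,140,160)).items():
    C=cam(n);im=get_image(n);f=480/h
    g=cv2.resize(im[y0:y0+h,x0:x0+w],None,fx=f,fy=f,interpolation=cv2.INTER_CUBIC)
    if 1:
        for sx in(-.14,.14):
            for sy in(-.092,.092):
                q=o+sx*ax+sy*ay;u=(proj(C,(*q,.120))-[x0,y0]+.5)*f
                cv2.drawMarker(g,tuple(int(v) for v in u),(255,255,0),0,10,1)
        u=(proj(C,(*o,.150))-[x0,y0]+.5)*f;cv2.drawMarker(g,tuple(int(v) for v in u),(0,255,0),0,10,1)
    out.append(g)
i=np.hstack(out);print(i.shape);cv2.imwrite('pics/f.png',i[:,:1000] if i.shape[1]<=800 else cv2.resize(i,None,fx=790/i.shape[1],fy=790/i.shape[1]))
E
```

```text
(480, 1012, 3)
```

View pics/f.png

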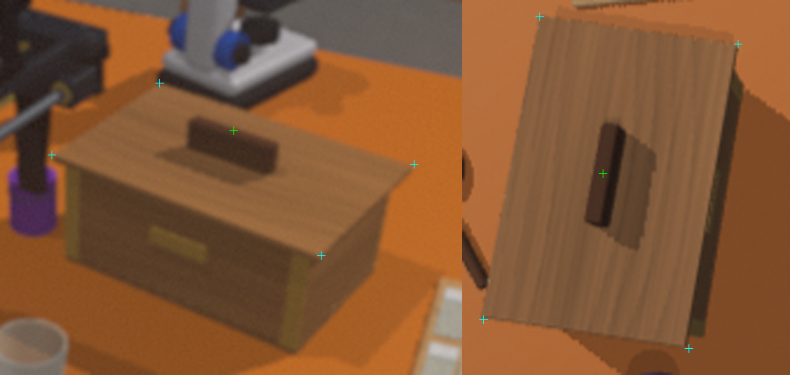

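The lid's four corners coincide with the predicted seated corners in both views. In the top view they fall at (540,16), (738,44), (688,348) and (484,320). It is flat and centred, with the arm clear. Handing in.

```bash
python3 -c "
from bench import close_job,get_state
print(get_state()['time'],close_job())"
```

```text
the job is handed in; nothing more can be done
44.25 None
```

The job is handed in at 44 s of the 128 s allowed. Each container is in its own compartment and the lid is on the box; `close_job` gives no verdict.

**What I did:** I moved the tin to the mat and the square jar to the middle floor (near compartment). Then the tall jar went to the deep floor (far) and the tin to the shallow floor (centre). Last, I set the lid on the box.

**Last checks:**
- **Lid:** in both the top and scene views, its four corners and handle lie where a flat, centred, seated lid should be, to within a few mm. I never felt a clear contact force as it seated. The weight on the wrist only started to drop, so the seated height rests on those images and the arm reading.
- **Containers:** all three stood upright in the right compartments in the last top view and the scene view before closing. I could not see them once the lid was on.
- **Beaker:** it was still in place in the last view that showed it, and nothing went near it.
- **Arm:** it ended about 10 cm above the table objects, touching nothing.

**What failed or disagreed:**
- **Gripper offset:** the real fingertips sit about 34 mm behind the reported TCP along the tool axis. I corrected for this in every move after finding it.
- **Failed grasps:** the first two grasps of the tin closed on air, the second because of this offset; I had also lifted the first before the fingers had shut. They did not disturb the tin.
- **Box size:** the rim measured 2–6 mm short of its stated size, which is within the lid's play.

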